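# Clear the press dies and bed the finished watch

## Robot

A 6-joint arm with a two-finger parallel gripper is mounted at the origin on the work surface. World frame = base frame: x ahead of the robot, y to its left, z up, the work surface at z = 0. Lengths are in m, angles in rad, forces in N, time in s.
With the tool pointing down it reaches from about 0.425 to 0.95 m from the base axis. Payload 3.5 kg.
Tool frame: the origin (TCP) lies on the centre line of the jaws, within the pads' length; the fingertips stand tip_extent ahead of it and the grasp point (between the pads) lies 2 mm behind it (tip_extent is the distance from the TCP to the fingertips, in m); z points along the fingers, y is the direction in which the jaws open and shut (so a half turn about z gives the same grasp; the last joint's range is limited). The gripper opens to 85 mm and grips with 20 to 120 N. Pads are 22 mm wide; open, the fingers measure 114 mm over their backs; the gripper's body (76 mm by 85 mm) begins 54 mm behind the grasp point. The pads swing forward as they close: fully open they stand 13 mm farther back than shut.
Start: joints at [-1.417, 0.286, 1.577, -0, 1.279, -0.15], TCP at [0.202, -0.644, 0.248] pointing down, gripper open.
Joint ranges: [-2.77, 2.77], [-0.9, 2.22], [0.21, 2.48], [-1.53, 4.67], [0.24, 2.81], [-2.84, 2.84]. Speed limits (rad/s): [2.79, 2.79, 3.14, 3.14, 3.14, 3.14].

## Interface

Orientations are given as a unit quaternion [x, y, z, w].
In Python, from plant import * gives the robot as it stands.
- The arm moves only by the shell command python3 -m crank 'ROWS' [FORCE]. ROWS is JSON, a list of rows, each a list of 7 numbers: the gripper's target within -1 to 1 (shut at 1, half-way at 0, fully open at -1), then the shift along the tool's x, y, z in cm, then the turn, a rotation vector about the tool's x, y, z in degrees. In form: [[fingers, tx, ty, tz, wx, wy, wz], ...]. A call has 1 to 5 rows; each row shifts and turns the commanded pose from where the row before left it, along the tool's axes as they then stand; what a row does not reach is not made up. A row lasts 1/10 s, in which the tool goes at most 50 mm and 8.59 degrees, less where a joint would pass 70% of its speed; a pose out of reach is approached as far as the arm can. A call is refused whole if a number of a shift passes 5 or a number of a turn 8.59, either way. A call with a gripper value outside its range is refused whole. The fingers move at their own pace and stop on an object; FORCE is the grip in N (left out, the last holds). Time passes only in rows, so rows that do not move let the fingers close. It gives the time, the measured TCP pose, the force and the opening at its end, in the units of the state.
- get_state(): the state, without advancing time (a new reading comes with each control period).
- read_camera(name): name is "scene" or "top" or "wrist"; returns a dict with "color" (420x560x3 uint8, red, green, blue), "vfov" (degrees; the focal length in pixels is half the picture's height over the tangent of half this angle, whatever the lens; pixels are square), "cx", "cy" (the principal point, pixels), "cam_to_world" (4x4, takes a point from camera to world coordinates). Camera axes: x right, y up, looking along -z (the intrinsics and any distortion apply to the point x, -y, -z); pixel columns grow to the right and rows downward; lengths in m; the calibration is good to about 2 mm. A picture is of the moment at which its call begins. There is no depth.
- sign_off(): hands the job in, once; it reports no verdict.
Trained networks look in the newest picture that a camera, given by its name, has taken for a name from the list of things; names that differ only in an ending like _2 or _b are one class to them, and where a whole thing is asked for, a point or a joint stands for the part that bears it (a point fixed in the world has none). Each returns a list of dicts, best first, with "p" (0 to 1); they miss things now and then, are a little off and sometimes report something else, mostly with a low value. They report only what shows in the picture. A call takes as long as a camera call.
- trace(thing, camera): "pixels" (420x560 bool, what is visible of it) and "location" ([column, row] in pixels, amid what is visible of it).
- place_of(thing, camera): "location" ([column, row] in pixels: a listed point, or the origin of a listed thing).
The state is a dict: "time": time; "qpos": joint angles; "dq": joint speeds; "joint_efforts": joint torques, N m; "eef_pos": TCP position; "tcp_rot": TCP orientation; "contact_force": force on the tool from outside, world axes, zero at the start; "wrist_torque": the same for the moment, N m; "opening": opening from 0.0 (shut) to 1.0 (fully open).
Only numpy, scipy, OpenCV 4.12 (cv2) and the standard library are available. Lean on these libraries where they do the work, as an engineer would, in place of code of your own. Each camera call takes 0.05 s, during which the arm holds its last target.

## Task

The finished watch is still sitting on the pile of dies from the case press. Lay the watch dial up in the middle of the square cushion, and put the three dies away, each lying flat in the shallow round dish made for its size: smallest die in the smallest dish, medium in medium, largest in largest. Set everything down gently rather than dropping it, never tip the watch over, and leave the loupe and the tweezers where they are.

Things in the scene. Friction and masses are not known exactly. Their poses are not given: they have to be found in the camera images.
- die_small: The small press die: a plain round solid aluminium disc with a dark rubber top face, diameter 38 mm, height 18 mm, edges barely rounded. It stands on the medium die and carries the watch at the start. Origin: centre of its underside, z up along its axis; its yaw means nothing. The steps of the pile are about 7 mm wide, so the fingertips must stay above the underside of the die they take.
- die_medium: The medium press die: a plain round solid aluminium disc with a dark rubber top face, diameter 53 mm, height 18 mm, edges barely rounded. It stands on the large die and carries the small die at the start. Origin: centre of its underside, z up along its axis; its yaw means nothing. The steps of the pile are about 7 mm wide, so the fingertips must stay above the underside of the die they take.
- die_large: The large press die: a plain round solid aluminium disc with a dark rubber top face, diameter 68 mm, height 18 mm, edges barely rounded. It stands on the bench, the bottom of the pile, at the start. Origin: centre of its underside, z up along its axis; its yaw means nothing. The steps of the pile are about 7 mm wide, so the fingertips must stay above the underside of the die they take.
- dish_small: The small die dish: a round shallow plastic dish, black rim and grey floor, fixed to the bench, inner diameter 54 mm (16 mm wider than the small die), outer diameter 60 mm, inner floor 4 mm above the bench, rim 8 mm above the bench (4 mm above the floor). Empty at the start. Origin: centre of its underside, on the bench.
- dish_medium: The medium die dish: a round shallow plastic dish, black rim and grey floor, fixed to the bench, inner diameter 69 mm (16 mm wider than the medium die), outer diameter 75 mm, inner floor 4 mm above the bench, rim 8 mm above the bench (4 mm above the floor). Empty at the start. Origin: centre of its underside, on the bench.
- dish_large: The large die dish: a round shallow plastic dish, black rim and grey floor, fixed to the bench, inner diameter 84 mm (16 mm wider than the large die), outer diameter 90 mm, inner floor 4 mm above the bench, rim 8 mm above the bench (4 mm above the floor). Empty at the start. Origin: centre of its underside, on the bench.
- watch: Finished watch head, no strap, white dial up, on top of the pile. Round steel case 28 mm across; its wall, the part to grip, is 8 mm high; with the bezel 10 mm. Lugs reach 17 mm from the centre along +x and -x (19 mm apart overall in y). Grip across y, 28 mm; the 2 mm crown at -y does not hinder. Origin: centre of underside, z up out of the dial.
- cushion: The watch cushion: a square grey pad with a blue centre field, 70 x 70 mm, 14 mm high, flat and firm, fixed to the bench. Empty at the start. Origin: centre of its underside, on the bench; sides along x and y.
- loupe: Bystander: a loose black eye loupe standing on its wide end, 34 mm across, 30 mm high. Origin: centre of its underside. Leave it alone.
- tweezers: Bystander: loose steel tweezers lying flat, 124 mm long along x, 14 mm wide, 6 mm high. Origin: the middle, on the bench. Leave them alone.

How it is judged:
By the outcome, as a careful person would: the job done as asked, in the order asked, and still so for the second after the job is handed in, with the robot touching nothing.
It also fails if it takes over 120 s, if anything falls off the work surface, if the arm or the gripper's body presses on something with over 40 N, if the wrist force passes 120 N, or if a joint passes its speed limit or range.

## Working session

There is one attempt and no reset: what is moved stays moved. The work goes in short steps, Python scripts to look and compute and a shell command to move; the robot and the scene stay as the last step left them, time stands still between calls to the robot, and variables do not carry over. Pictures are saved under pics/ and viewed, and the job is handed in when it is done.

```bash
ls; mkdir -p pics; python3 - <<'E'
from plant import *
import cv2
s=get_state(); print(s)
for n in ["scene","top","wrist"]:
    c=read_camera(n); cv2.imwrite(f"pics/{n}0.png",c["color"][:,:,::-1]); print(n,c["vfov"],c["cx"],c["cy"],c["cam_to_world"],[k for k in c])
E
```

```text
pics
{'time': 0.0, 'qpos': array([-1.41698954e+00,  2.87193868e-01,  1.57817937e+00, -6.76182042e-06,
        1.27859155e+00, -1.49995047e-01]), 'dq': array([ 0.00061465, -0.00135974,  0.00013188, -0.00038567,  0.00101976,
       -0.0004625 ]), 'joint_efforts': array([-1.24571534e-04, -4.05980015e+01, -2.92624730e+01, -1.61687690e-04,
        5.88948184e-03,  4.39777025e-06]), 'eef_pos': array([ 0.20186077, -0.64346356,  0.24692704]), 'tcp_rot': array([ 9.88484379e-01,  1.51318291e-01, -5.49691581e-06, -1.18605677e-03]), 'contact_force': array([-0.72741899,  0.52094051, -0.15109203]), 'wrist_torque': array([ 0.0059102 , -0.02216206, -0.00141685]), 'opening': 0.9986382965268668}
scene 48.96806501087232 275.3486619003299 211.18354430582255 [[-0.62386182 -0.49994251  0.60071118  1.14241899]
 [ 0.7813177  -0.38085927  0.49445816  0.45578093]
 [-0.01841424  0.77781984  0.62821749  0.65961415]
 [ 0.          0.          0.          1.        ]] ['color', 'vfov', 'cx', 'cy', 'cam_to_world']
top 57.79369505103206 279.4496994407591 207.1989558433894 [[ 0.03456428  0.97476778 -0.22052911  0.38616083]
 [-0.99939724  0.03442667 -0.00446854 -0.00913312]
 [ 0.00323629  0.22055063  0.97537016  0.89481847]
 [ 0.          0.          0.          1.        ]] ['color', 'vfov', 'cx', 'cy', 'cam_to_world']
wrist 60.51260935721181 286.94348962783357 205.10635205622785 [[ 0.29849621  0.912639    0.27926703  0.27318718]
 [-0.95440644  0.2863174   0.08444348 -0.62319407]
 [-0.0028926  -0.2917403   0.95649319  0.37263143]
 [ 0.          0.          0.          1.        ]] ['color', 'vfov', 'cx', 'cy', 'cam_to_world']
```

View pics/top0.png

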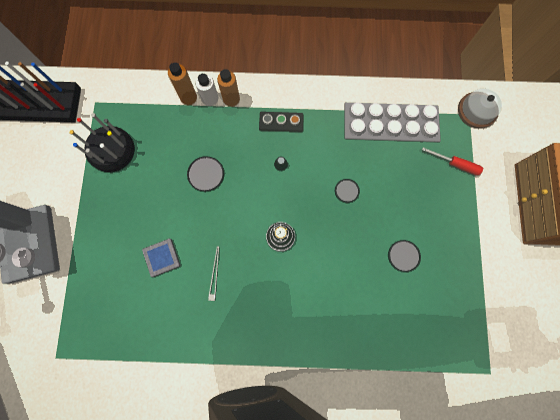

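View pics/scene0.png

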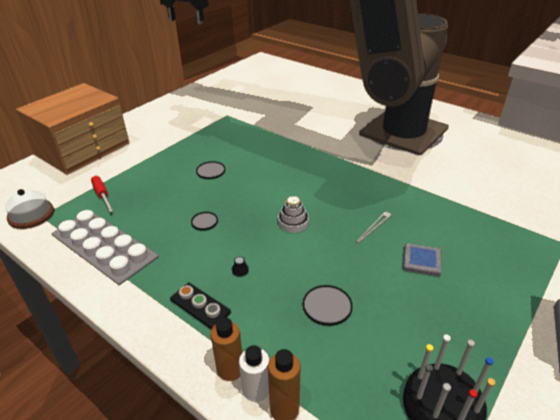

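View pics/wrist0.png

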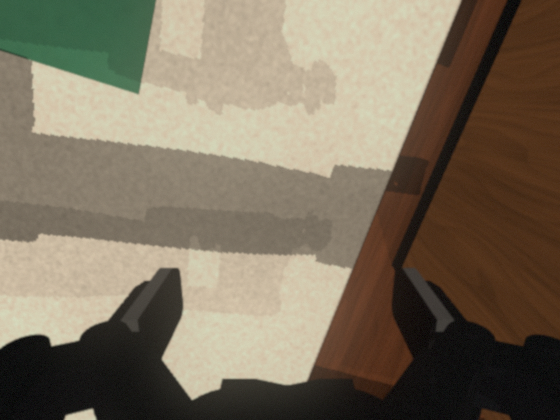

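```bash
cat > h.py <<'E'
from plant import *
import numpy as np, cv2
from scipy.spatial.transform import Rotation as R
def ray(c,px):
    f=210/np.tan(np.radians(c["vfov"])/2); M=c["cam_to_world"]
    d=np.array([(px[0]-c["cx"])/f,-(px[1]-c["cy"])/f,-1.]); return M[:3,3],M[:3,:3]@d
def onplane(c,px,z):
    o,d=ray(c,px); return (o+d*(z-o[2])/d[2])
def proj(c,P):
    f=210/np.tan(np.radians(c["vfov"])/2); M=c["cam_to_world"]
    p=(np.atleast_2d(P)-M[:3,3])@M[:3,:3]; return np.c_[c["cx"]+f*p[:,0]/-p[:,2], c["cy"]-f*p[:,1]/-p[:,2]]
def save(c,n): cv2.imwrite(f"pics/{n}.png",np.ascontiguousarray(c["color"][:,:,::-1]))
def st():
    s=get_state(); r=R.from_quat(s["tcp_rot"]); 
    print("t",round(s["time"],2),"pos",s["eef_pos"].round(4),"x",r.as_matrix()[:,0].round(3),"y",r.as_matrix()[:,1].round(3),"z",r.as_matrix()[:,2].round(4),"F",s["contact_force"].round(1),"op",round(s["opening"],3)); return s
def delta(P,yawy=None):
    "tool-axes shift in cm to go to P"
    s=get_state(); r=R.from_quat(s["tcp_rot"]); print("shift cm",(r.inv().apply(np.array(P)-s["eef_pos"])*100).round(2))
E
python3 - <<'E'
from h import *
Z=dict(die_small=.036,die_medium=.018,die_large=0,dish_small=0,dish_medium=0,dish_large=0,watch=.054,cushion=0,loupe=0,tweezers=0)
for cam in ["top","scene"]:
    c=read_camera(cam)
    for n,z in Z.items():
        a=place_of(n,cam); b=trace(n,cam)
        print(cam,n,[(np.round(q["location"],1),round(q["p"],2),onplane(c,q["location"],z).round(4)[:2]) for q in a[:2]],[(np.round(q["location"],1),round(q["p"],2),int(q["pixels"].sum())) for q in b[:2]])
E
```

```text
top die_small [(array([281.7, 232.7]), 0.51, array([ 0.5209, -0.0124]))] [(array([277.9, 238. ]), 0.64, 41)]
top die_medium [(array([277.7, 234.4]), 0.74, array([ 0.5195, -0.0033])), (array([281.5, 234.4]), 0.67, array([ 0.5198, -0.0121]))] [(array([280. , 243.1]), 0.61, 164)]
top die_large [(array([281.5, 237.2]), 0.78, array([ 0.5158, -0.0124])), (array([278.1, 234.2]), 0.27, array([ 0.5227, -0.0041]))] [(array([271.9, 246.3]), 0.77, 194), (array([280.3, 231.5]), 0.42, 100)]
top dish_small [(array([343.1, 189.8]), 0.76, array([ 0.6374, -0.1586]))] [(array([346.1, 189.4]), 0.88, 486), (array([278.8, 232.9]), 0.75, 105)]
top dish_medium [(array([405.5, 253.5]), 0.7, array([ 0.4875, -0.3048]))] [(array([404., 255.]), 0.72, 827)]
top dish_large [(array([207.4, 173.7]), 0.85, array([0.6666, 0.1749]))] [(array([207. , 174.3]), 0.57, 1030), (array([404.6, 254.6]), 0.21, 884)]
top watch [(array([281.2, 232.4]), 0.68, array([ 0.5188, -0.0112]))] [(array([159.7, 259.5]), 0.73, 971)]
top cushion [(array([162.6, 258.6]), 0.91, array([0.4557, 0.2637]))] [(array([160.3, 259.6]), 0.9, 969)]
top l
[... 878 characters left out ...]
3, 442)]
scene dish_large [(array([329. , 305.8]), 0.81, array([0.6659, 0.1841]))] [(array([330.2, 302.5]), 0.87, 1761)]
scene watch [(array([291.7, 203.3]), 0.63, array([ 0.5213, -0.0098])), (array([239.6, 269.7]), 0.29, array([0.7343, 0.0328]))] [(array([368.6, 230. ]), 0.2, 63)]
scene cushion [(array([422. , 264.1]), 0.86, array([0.466 , 0.2713])), (array([240. , 272.7]), 0.42, array([0.7034, 0.0011]))] [(array([422.7, 261.5]), 0.92, 1025)]
scene loupe [(array([239.3, 269.9]), 0.65, array([ 0.6987, -0.005 ]))] [(array([293.5, 210.1]), 0.55, 105), (array([238.1, 266.2]), 0.49, 245)]
scene tweezers [(array([372.2, 230.4]), 0.66, array([0.4367, 0.1436]))] [(array([374.2, 226.1]), 0.61, 218)]
```

```bash
python3 -m crank '[[-1,3.4,-2.5,0,0,0,0],[-1,3.4,-2.5,0,0,0,0],[-1,3.4,-2.5,0,0,0,0],[-1,3.4,-2.5,0,0,0,0],[-1,3.4,-2.5,0,0,0,0]]'; python3 -m crank '[[-1,3.4,-2.5,0,0,0,0],[-1,3.4,-2.5,0,0,0,0],[-1,3.4,-2.5,0,0,0,0],[-1,3.4,-2.5,0,0,0,0],[-1,0,0,0,0,0,0]]'; python3 - <<'E'
from h import *
st(); c=read_camera("wrist"); save(c,"w1")
for n in ["dish_medium","dish_small"]: print([(q["location"],q["p"]) for q in place_of(n,"wrist")])
E
```

```text
time: 2.75
eef_pos: [0.3275, -0.4725, 0.2485]
tcp_rot: [0.989, 0.151, 0.0, 0.0]
contact_force: [0.9, -0.1, 0.5]
opening: 1.002
time: 3.25
eef_pos: [0.4288, -0.3342, 0.2486]
tcp_rot: [0.988, 0.154, 0.001, -0.0]
contact_force: [0.3, -0.1, 0.5]
opening: 1.001
t 3.25 pos [ 0.4288 -0.3342  0.2486] x [0.953 0.304 0.001] y [ 0.304 -0.953 -0.001] z [ 0.001  0.001 -1.   ] F [ 0.3 -0.1  0.5] op 1.001
[([267.7, 108.7], 0.88)]
[]
```

View pics/w1.png

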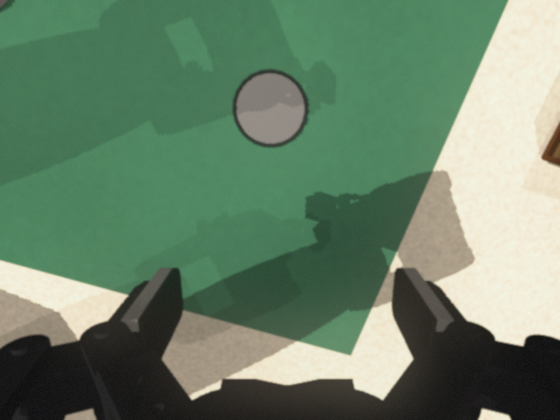

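```bash
cat >> h.py <<'E'
def notgreen(c):
    h=cv2.cvtColor(c["color"],cv2.COLOR_RGB2HSV)
    g=(h[...,0]>60)&(h[...,0]<90)&(h[...,1]>80)
    return (~g).astype(np.uint8)
def blob(c,seed):
    m=cv2.morphologyEx(notgreen(c),cv2.MORPH_OPEN,np.ones((3,3),np.uint8))
    n,l,s,ce=cv2.connectedComponentsWithStats(m); k=l[int(seed[1]),int(seed[0])]
    return (l==k).astype(np.uint8)
def circ(c,seed,z):
    b=blob(c,seed); ct=max(cv2.findContours(b,cv2.RETR_EXTERNAL,cv2.CHAIN_APPROX_NONE)[0],key=len)[:,0]
    P=np.array([onplane(c,p,z)[:2] for p in ct])
    A=np.c_[2*P,np.ones(len(P))]; x=np.linalg.lstsq(A,(P**2).sum(1),rcond=None)[0]
    r=np.sqrt(x[2]+x[0]**2+x[1]**2); return x[:2].round(4),round(r,4),np.abs(np.hypot(*(P-x[:2]).T)-r).max().round(4)
E
python3 - <<'E'
from h import *
c=read_camera("wrist"); print(circ(c,(270,108),.008))
c=read_camera("top")
for s in [(404,255),(347,190),(206,174)]: print("top",circ(c,s,.008))
c=read_camera("scene")
for s in [(211,170),(204,220),(329,305)]: print("scene",circ(c,s,.008))
delta((.44,0.0,.25))
E
```

```text
(array([ 0.4828, -0.3005]), np.float64(0.0366), np.float64(0.0008))
top (array([ 0.4819, -0.2987]), np.float64(0.036), np.float64(0.0036))
top (array([ 0.6346, -0.1661]), np.float64(0.0287), np.float64(0.0013))
top (array([0.665, 0.179]), np.float64(0.0434), np.float64(0.0018))
scene (array([ 0.4871, -0.2945]), np.float64(0.0357), np.float64(0.0022))
scene (array([ 0.6398, -0.1628]), np.float64(0.0288), np.float64(0.0021))
scene (array([0.6705, 0.1823]), np.float64(0.0436), np.float64(0.0016))
shift cm [ 11.42 -31.94  -0.18]
```

```bash
python3 -m crank '[[-1,1.4,-4,0,0,0,0],[-1,1.4,-4,0,0,0,0],[-1,1.4,-4,0,0,0,0],[-1,1.4,-4,0,0,0,0],[-1,1.4,-4,0,0,0,0]]'; python3 -m crank '[[-1,1.4,-4,0,0,0,0],[-1,1.4,-4,0,0,0,0],[-1,1.4,-4,0,0,0,0],[-1,0,0,0,0,0,0],[-1,0,0,0,0,0,0]]'; python3 - <<'E'
from h import *
st(); c=read_camera("wrist"); save(c,"w2")
for n in ["watch","die_small","die_medium","die_large"]: print(n,[(q["location"],q["p"]) for q in place_of(n,"wrist")])
E
```

```text
time: 4.05
eef_pos: [0.4332, -0.1257, 0.2484]
tcp_rot: [0.989, 0.15, 0.0, 0.0]
contact_force: [0.1, 0.3, 0.1]
opening: 0.995
time: 4.55
eef_pos: [0.4378, 0.0009, 0.2484]
tcp_rot: [0.988, 0.152, 0.0, 0.0]
contact_force: [0.4, 0.1, -0.5]
opening: 0.996
t 4.55 pos [0.4378 0.0009 0.2484] x [ 0.954  0.3   -0.   ] y [ 0.3   -0.954  0.001] z [ 2.e-04 -6.e-04 -1.e+00] F [ 0.4  0.1 -0.5] op 0.996
watch [([326.7, 95.7], 0.98)]
die_small [([324.7, 95.1], 0.56), ([153.3, 136.2], 0.18)]
die_medium []
die_large []
```

View pics/w2.png

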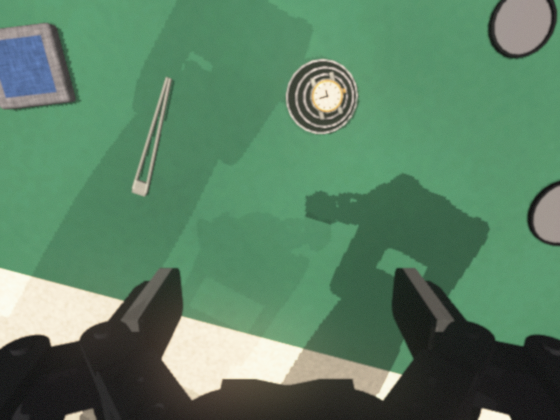

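```bash
python3 - <<'E'
from h import *
im=cv2.imread("pics/w2.png")[45:150,270:375]; cv2.imwrite("pics/w2z.png",cv2.resize(im,None,fx=5.5,fy=5.5,interpolation=cv2.INTER_CUBIC))
c=read_camera("wrist"); print(onplane(c,(326.7,95.7),.062))
print(circ(c,(321,96),.0),circ(c,(321,96),.018))
delta((.50,-.012,.22))
E
```

```text
[ 0.51848671 -0.01133793  0.062     ]
(array([ 0.5176, -0.0114]), np.float64(0.0363), np.float64(0.0007)) (array([ 0.5172, -0.0099]), np.float64(0.0346), np.float64(0.0007))
shift cm [5.58 2.97 2.83]
```

View pics/w2z.png

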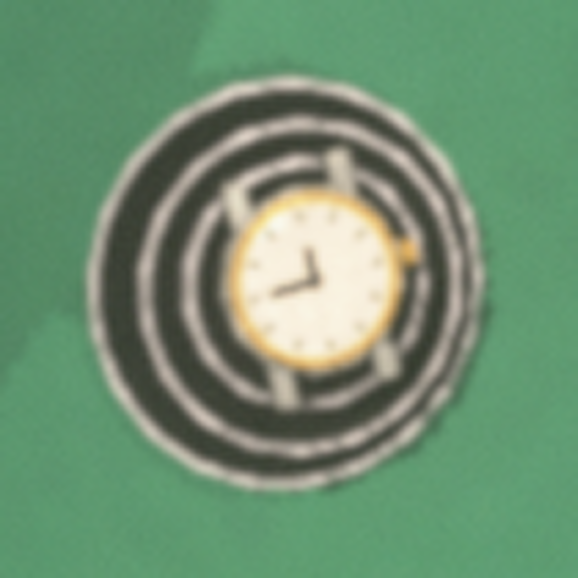

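```bash
python3 -m crank '[[-1,2,1,1,0,0,-7],[-1,2,1,1,0,0,-7],[-1,1.6,1,0.8,0,0,0],[-1,0,0,0,0,0,0],[-1,0,0,0,0,0,0]]'; python3 - <<'E'
from h import *
s=st(); print(s["qpos"].round(2)); c=read_camera("wrist"); save(c,"w3")
for n in ["watch","die_small","die_medium","die_large"]: print(n,[(q["location"],q["p"]) for q in place_of(n,"wrist")])
p=proj(c,(.518,-.0113,.06))[0].astype(int); print(p)
im=c["color"][max(p[1]-70,0):p[1]+70,p[0]-90:p[0]+90,::-1]; cv2.imwrite("pics/w3z.png",cv2.resize(im,None,fx=4,fy=4,interpolation=cv2.INTER_CUBIC))
E
```

```text
time: 5.35
eef_pos: [0.5007, -0.0041, 0.22]
tcp_rot: [0.963, 0.27, -0.001, -0.0]
contact_force: [0.0, 0.6, 0.7]
opening: 1.0
t 5.35 pos [ 0.5007 -0.0041  0.22  ] x [ 0.854  0.52  -0.001] y [ 0.52  -0.854 -0.001] z [-1.6e-03  2.0e-04 -1.0e+00] F [0.  0.6 0.7] op 1.0
[-0.21 -0.08  2.02 -0.    1.2   0.81]
watch [([304.4, 173.1], 0.67)]
die_small [([300.8, 170.0], 0.86)]
die_medium []
die_large []
[304 176]
```

View pics/w3z.png

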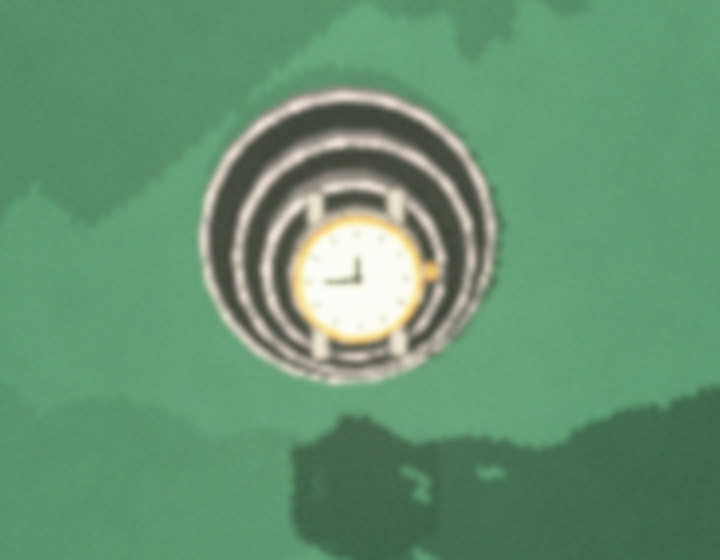

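View pics/w3.png

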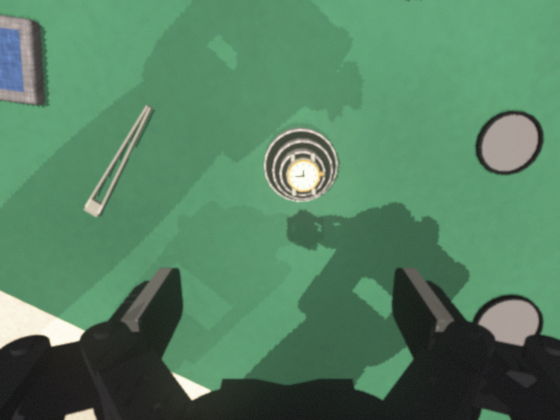

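```bash
python3 -m crank '[[0,0,0,0,0,0,-2],[0,0,0,0,0,0,0],[0,0,0,0,0,0,0],[0,0,0,0,0,0,0],[0,0,0,0,0,0,0]]' 30; python3 - <<'E'
from h import *
st(); c=read_camera("wrist"); save(c,"w4")
E
python3 -m crank '[[0.34,0,0,0,0,0,0],[0.34,0,0,0,0,0,0],[0.34,0,0,0,0,0,0],[0.34,0,0,0,0,0,0]]'; python3 - <<'E'
from h import *
st(); c=read_camera("wrist"); save(c,"w5")
E
```

```text
time: 6.15
eef_pos: [0.501, -0.0036, 0.2204]
tcp_rot: [0.958, 0.287, 0.0, 0.0]
contact_force: [-0.4, -0.2, -1.4]
opening: 0.497
t 6.15 pos [ 0.501  -0.0036  0.2204] x [0.835 0.55  0.   ] y [ 0.55  -0.835  0.   ] z [ 2.e-04 -0.e+00 -1.e+00] F [-0.4 -0.2 -1.4] op 0.497
time: 6.6
eef_pos: [0.5011, -0.0036, 0.2203]
tcp_rot: [0.958, 0.287, -0.0, -0.0]
contact_force: [-0.2, 0.3, -0.5]
opening: 0.329
t 6.6 pos [ 0.5011 -0.0036  0.2203] x [ 0.835  0.551 -0.   ] y [ 0.551 -0.835 -0.   ] z [-0.  0. -1.] F [-0.2  0.3 -0.5] op 0.329
```

View pics/w4.png

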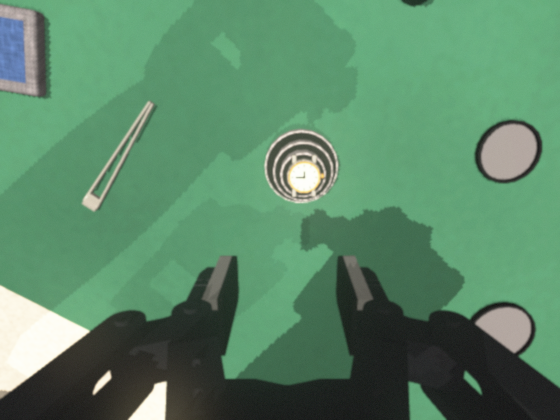

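View pics/w5.png

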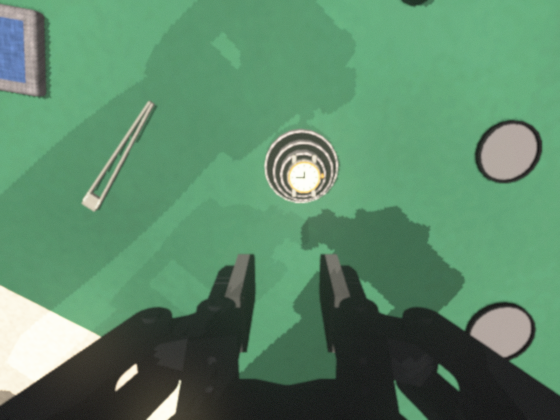

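```bash
python3 - <<'E'
from h import *
c=read_camera("wrist"); s=get_state(); r=R.from_quat(s["tcp_rot"])
for nm,op,pl,pr in [("open",1,(181,268),(393,268)),("half",.5,(237,257),(338,257)),("third",.33,(255,255),(321,255))]:
    for p in (pl,pr):
        o,d=ray(c,p); o=r.inv().apply(o-s["eef_pos"]); d=r.inv().apply(d)
        k=(.011-o[0])/d[0]; ky=(np.sign(p[0]-285)*.0425*op-o[1])/d[1]
        print(nm,"by x=11:",((o+k*d)*1000).round(1)," by y:",((o+ky*d)*1000).round(1))
print("camera in tool",o*1000)
E
```

```text
open by x=11: [ 11.  -38.8  -1.8]  by y: [  5.3 -42.5   9.4]
open by x=11: [11.  41.7 -1.8]  by y: [ 9.7 42.5  0.8]
half by x=11: [ 11.  -18.9   7.9]  by y: [  3.7 -21.2  23.6]
half by x=11: [11.  22.1  7.9]  by y: [13.6 21.2  2.4]
third by x=11: [ 11.  -11.7   9.9]  by y: [  0.1 -14.   33.3]
third by x=11: [11.  15.4  9.8]  by y: [17.1 14.  -3.4]
camera in tool [  73.73374679    1.53832283 -125.567873  ]
```

```bash
python3 - <<'E'
from h import *
delta((.518,-.0087,.11))
E
```

```text
shift cm [ 1.13  1.36 11.03]
```

```bash
python3 -m crank '[[0,0.4,0.5,3,0,0,0],[0,0.4,0.5,3,0,0,0],[0,0.3,0.3,3,0,0,0],[0,0,0,2,0,0,0],[0,0,0,0,0,0,0]]'; python3 - <<'E'
from h import *
st(); c=read_camera("wrist"); save(c,"w6")
c=read_camera("scene"); cv2.imwrite("pics/s6.png",cv2.resize(c["color"][120:270,200:400,::-1],None,fx=4,fy=4,interpolation=cv2.INTER_CUBIC))
E
```

```text
time: 7.2
eef_pos: [0.515, -0.0079, 0.1069]
tcp_rot: [0.958, 0.287, -0.003, -0.002]
contact_force: [-0.5, -0.1, -0.5]
opening: 0.502
t 7.2 pos [ 0.515  -0.0079  0.1069] x [ 0.835  0.55  -0.005] y [ 0.55  -0.835 -0.005] z [-0.0073  0.0016 -1.    ] F [-0.5 -0.1 -0.5] op 0.502
```

View pics/w6.png

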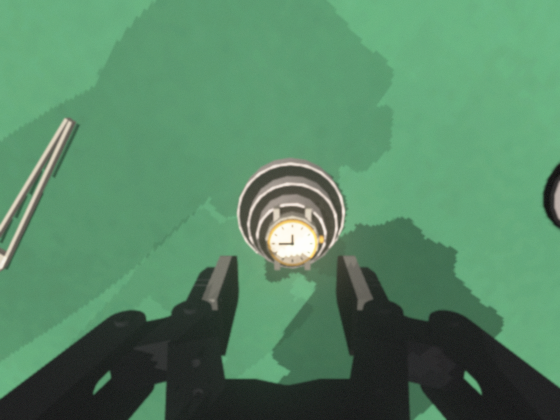

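View pics/s6.png

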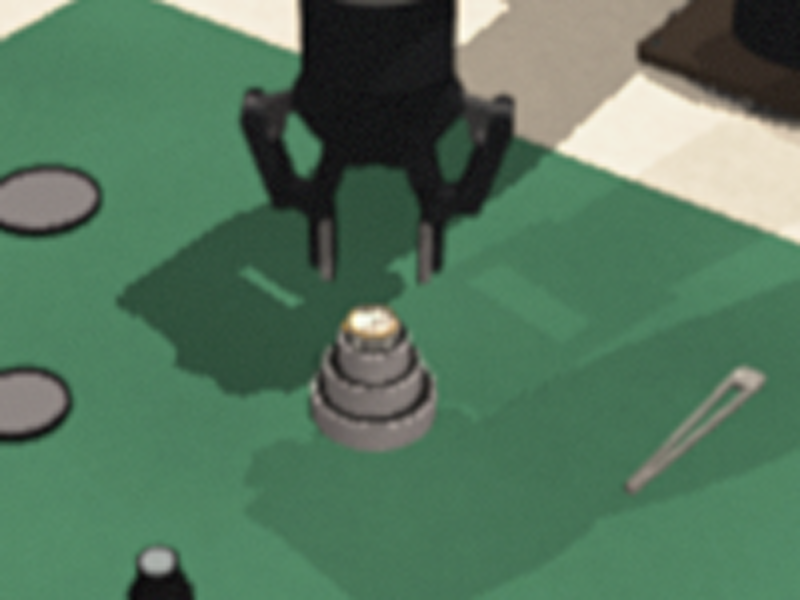

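```bash
python3 - <<'E'
from h import *
st(); c=read_camera("wrist"); save(c,"w7")
hs=cv2.cvtColor(c["color"],cv2.COLOR_RGB2HSV)
# bezel: gold + white dial
im=c["color"][190:290,240:350]
cv2.imwrite("pics/w7z.png",cv2.resize(im[:,:,::-1],None,fx=6,fy=6,interpolation=cv2.INTER_CUBIC))
m=((hs[...,0]>12)&(hs[...,0]<30)&(hs[...,1]>90)&(hs[...,2]>120)).astype(np.uint8)
m[:180]=0;m[290:]=0;m[:,:250]=0;m[:,330:]=0
ys,xs=np.nonzero(m); print(xs.min(),xs.max(),ys.min(),ys.max(),len(xs))
pts=np.c_[xs,ys].astype(np.float32); pts=pts[pts[:,0]<321]; print(cv2.fitEllipse(cv2.convexHull(pts)))
e=cv2.fitEllipse(cv2.convexHull(pts))[0]
P=onplane(c,e,.064);print(P); s=get_state(); r=R.from_quat(s["tcp_rot"]); print(r.inv().apply(P-s["eef_pos"])*1000)
E
```

```text
t 7.3 pos [ 0.5175 -0.0084  0.1105] x [ 0.835  0.551 -0.   ] y [ 0.551 -0.835 -0.   ] z [-3.e-04  1.e-04 -1.e+00] F [1.1 0.  0.2] op 0.498
264 318 221 266 369
((289.86993408203125, 243.06314086914062), (44.86145782470703, 53.959007263183594), 85.50924682617188)
[ 0.51967363 -0.01038443  0.064     ]
[ 0.12117589  2.28617797 47.52604529]
```

View pics/w7z.png

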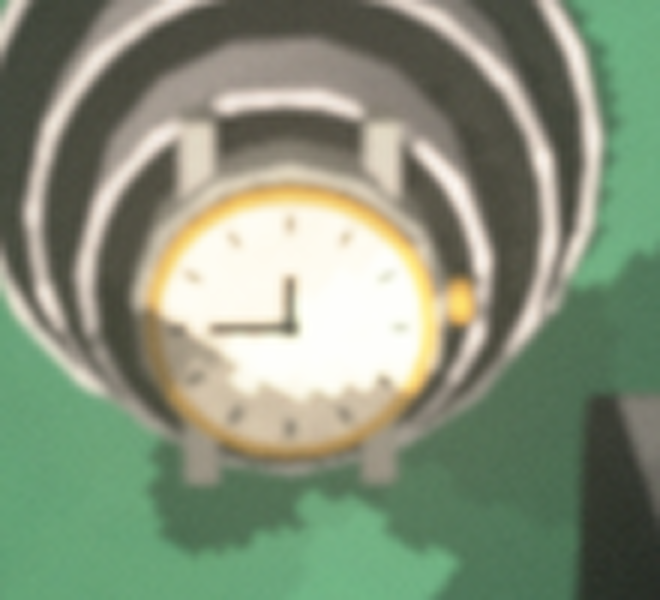

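```bash
python3 -m crank '[[0,0,0.05,1.5,0,0,0],[0,0,0,1.2,0,0,0],[0,0,0,0.8,0,0,0],[0,0,0,0.35,0,0,0],[0,0,0,0,0,0,0]]'; python3 -m crank '[[0.2,0,0,0,0,0,0],[0.4,0,0,0,0,0,0],[0.6,0,0,0,0,0,0],[0.6,0,0,0,0,0,0],[0.6,0,0,0,0,0,0]]' 25;python3 - <<'E'
from h import *
st(); c=read_camera("wrist"); save(c,"w8")
c=read_camera("scene"); cv2.imwrite("pics/s8.png",cv2.resize(c["color"][120:270,200:400,::-1],None,fx=4,fy=4,interpolation=cv2.INTER_CUBIC))
E
```

```text
time: 7.85
eef_pos: [0.5174, -0.0087, 0.0715]
tcp_rot: [0.958, 0.287, -0.0, -0.0]
contact_force: [0.1, 0.3, -0.5]
opening: 0.501
time: 8.35
eef_pos: [0.5182, -0.0089, 0.0725]
tcp_rot: [0.958, 0.287, 0.0, 0.0]
contact_force: [-1.0, 1.6, 4.6]
opening: 0.307
t 8.35 pos [ 0.5182 -0.0089  0.0725] x [0.835 0.551 0.001] y [ 0.551 -0.835  0.001] z [ 1.e-03 -2.e-04 -1.e+00] F [-1.   1.6  4.6] op 0.307
```

View pics/w8.png

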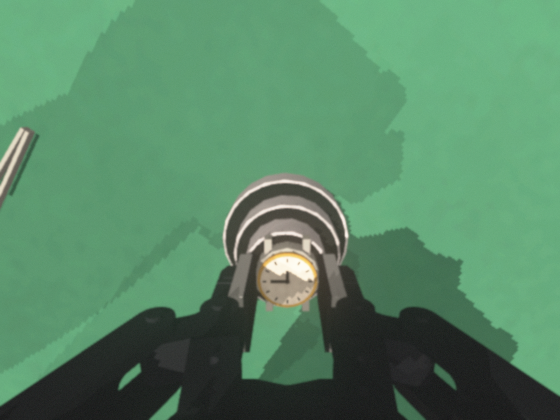

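View pics/s8.png

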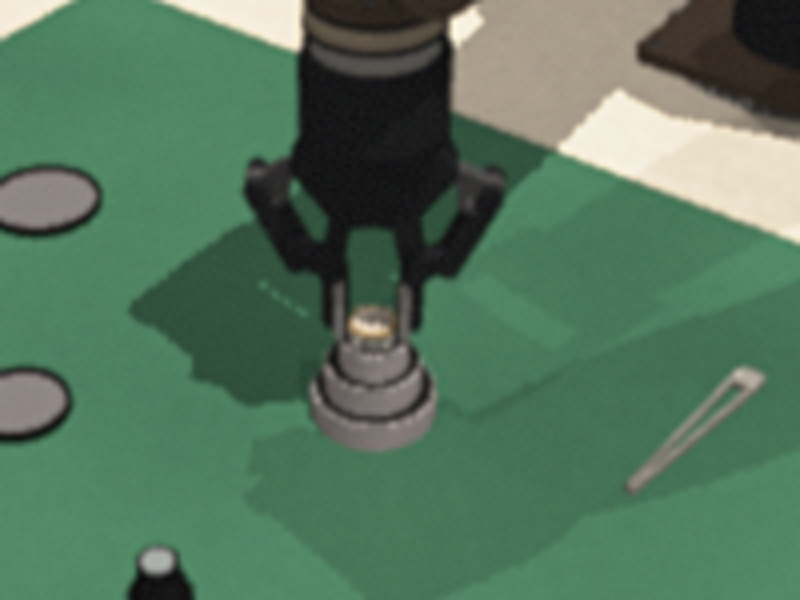

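```bash
python3 -m crank '[[0.6,0,0,0,0,0,0],[0.6,0,0,-0.3,0,0,0],[0.6,0,0,-0.5,0,0,0],[0.6,0,0,-1,0,0,0],[0.6,0,0,-1.5,0,0,0]]' 30;python3 - <<'E'
from h import *
st(); c=read_camera("wrist"); cv2.imwrite("pics/w9.png",cv2.resize(c["color"][160:340,170:410,::-1],None,fx=3,fy=3))
c=read_camera("scene"); cv2.imwrite("pics/s9.png",cv2.resize(c["color"][120:270,200:400,::-1],None,fx=4,fy=4,interpolation=cv2.INTER_CUBIC))
E
```

```text
time: 8.95
eef_pos: [0.5168, -0.0086, 0.1045]
tcp_rot: [0.958, 0.287, -0.001, -0.001]
contact_force: [0.3, -1.3, 0.3]
opening: 0.303
t 8.95 pos [ 0.5168 -0.0086  0.1045] x [ 0.835  0.551 -0.002] y [ 0.551 -0.835 -0.002] z [-2.3e-03  5.0e-04 -1.0e+00] F [ 0.3 -1.3  0.3] op 0.303
```

View pics/w9.png

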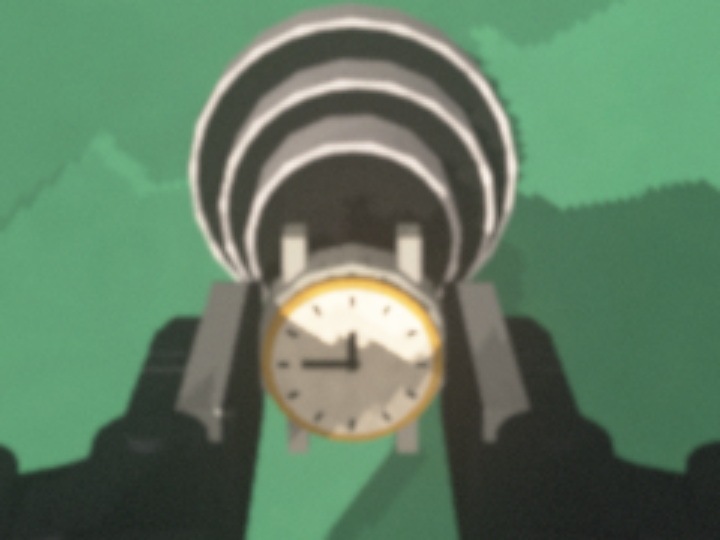

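View pics/s9.png

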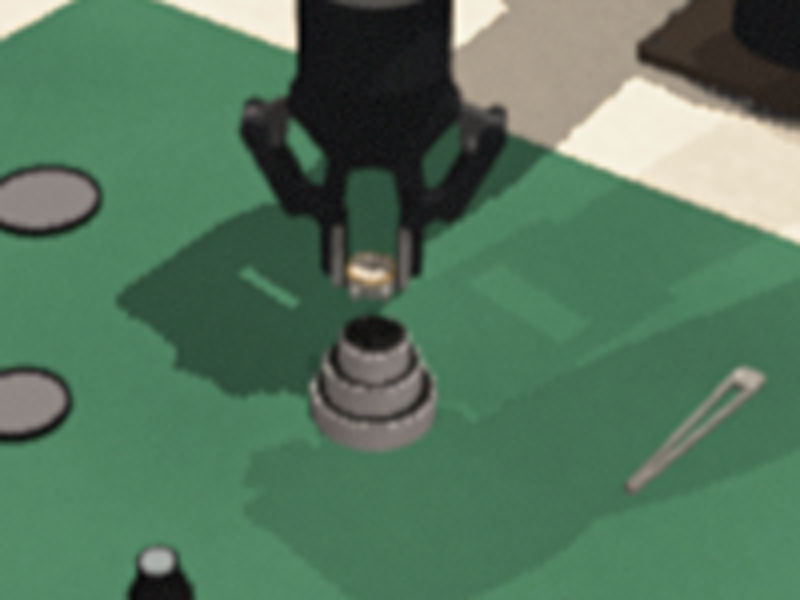

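```bash
python3 -m crank '[[0.6,0,0,-3,0,0,0],[0.6,0.5,-3.2,-2,0,0,0],[0.6,0.5,-3.2,0,0,0,0],[0.6,0.5,-3.2,0,0,0,0],[0.6,0.5,-3.2,0,0,0,0]]';python3 -m crank '[[0.6,0.5,-3.2,0,0,0,0],[0.6,0.5,-3.2,0,0,0,0],[0.6,0.5,-3.2,0,0,0,0],[0.6,0.5,-3.2,0,0,0,0],[0.6,0,0,0,0,0,0]]';python3 -m crank '[[0.6,0,0,0,0,0,0]]'; python3 - <<'E'
from h import *
st(); c=read_camera("wrist"); save(c,"w10"); print([(q["location"],q["p"],onplane(c,q["location"],0)) for q in place_of("cushion","wrist")])
E
```

```text
time: 9.55
eef_pos: [0.4632, 0.11, 0.1548]
tcp_rot: [0.958, 0.287, 0.0, 0.0]
contact_force: [0.9, 0.3, -0.1]
opening: 0.302
time: 10.05
eef_pos: [0.4083, 0.2292, 0.1543]
tcp_rot: [0.957, 0.289, -0.0, -0.0]
contact_force: [-0.2, -0.2, -0.3]
opening: 0.303
time: 10.15
eef_pos: [0.4097, 0.2272, 0.1546]
tcp_rot: [0.958, 0.288, -0.0, 0.0]
contact_force: [0.3, -0.4, -0.4]
opening: 0.301
t 10.15 pos [0.4097 0.2272 0.1546] x [ 0.834  0.552 -0.   ] y [ 0.552 -0.834  0.   ] z [-1.e-04 -4.e-04 -1.e+00] F [ 0.3 -0.4 -0.4] op 0.301
[([278.8, 112.2], 0.73, array([0.45832769, 0.26511153, 0.        ]))]
```

View pics/w10.png

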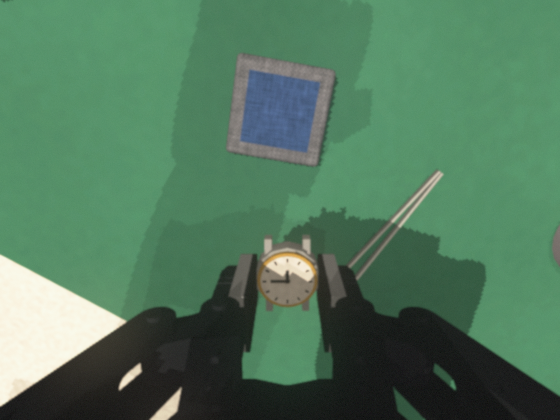

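```bash
python3 - <<'E'
from h import *
c=read_camera("wrist"); s=get_state(); r=R.from_quat(s["tcp_rot"])
hs=cv2.cvtColor(c["color"],cv2.COLOR_RGB2HSV)
m=((hs[...,0]>100)&(hs[...,0]<130)&(hs[...,1]>90)).astype(np.uint8); m=cv2.morphologyEx(m,cv2.MORPH_CLOSE,np.ones((5,5)))
ct=max(cv2.findContours(m,cv2.RETR_EXTERNAL,cv2.CHAIN_APPROX_NONE)[0],key=cv2.contourArea)
P=np.array([onplane(c,p,.014)[:2]*1000 for p in ct[:,0]],np.float32); print(cv2.minAreaRect(P))
ce=np.r_[np.array(cv2.minAreaRect(P)[0])/1000,.014]; print("cushion in tool mm",r.inv().apply(ce-s["eef_pos"])*1000)
m=((hs[...,0]>12)&(hs[...,0]<30)&(hs[...,1]>90)&(hs[...,2]>90)).astype(np.uint8);m[:240]=0;m[320:]=0;m[:,:250]=0;m[:,325:]=0
ys,xs=np.nonzero(m); e=cv2.fitEllipse(cv2.convexHull(np.c_[xs,ys].astype(np.float32))); print(e)
w=onplane(c,e[0],s["eef_pos"][2]-.0085); print("watch in tool",r.inv().apply(w-s["eef_pos"])*1000)
c=read_camera("top");hs=cv2.cvtColor(c["color"],cv2.COLOR_RGB2HSV)
m=((hs[...,0]>100)&(hs[...,0]<130)&(hs[...,1]>90)).astype(np.uint8); m[:200]=0;m[300:]=0;m[:,:130]=0; m[:,200:]=0
ct=max(cv2.findContours(m,cv2.RETR_EXTERNAL,cv2.CHAIN_APPROX_NONE)[0],key=cv2.contourArea)
P=np.array([onplane(c,p,.014)[:2]*1000 for p in ct[:,0]],np.float32); print("top",cv2.minAreaRect(P))
E
```

```text
((459.10986328125, 265.4190368652344), (48.708580017089844, 48.64071273803711), 23.618371963500977)
cushion in tool mm [ 62.16594745  -6.11777511 140.71124564]
((287.0111999511719, 278.7717590332031), (54.648712158203125, 60.48573684692383), 89.24421691894531)
watch in tool [0.83516037 1.1828349  8.5001578 ]
top ((468.69775390625, 267.3214416503906), (26.768651962280273, 41.39052200317383), 23.648740768432617)
```

```bash
python3 -m crank '[[0.6,2.1,-0.25,1,0,0,0],[0.6,2,-0.25,2,0,0,0],[0.6,2,-0.25,2,0,0,0],[0.6,0,0,2,0,0,0],[0.6,0,0,1,0,0,0]]';python3 -m crank '[[0.6,0,0,0,0,0,0],[0.6,0,0,0,0,0,0]]'; python3 - <<'E'
from h import *
s=st(); c=read_camera("wrist"); save(c,"w11");r=R.from_quat(s["tcp_rot"])
c=read_camera("scene");cv2.imwrite("pics/s11.png",cv2.resize(c["color"][180:330,330:530,::-1],None,fx=4,fy=4,interpolation=cv2.INTER_CUBIC))
E
```

```text
time: 10.85
eef_pos: [0.4566, 0.2658, 0.0728]
tcp_rot: [0.958, 0.287, -0.002, 0.0]
contact_force: [0.4, -0.1, -0.6]
opening: 0.307
time: 11.05
eef_pos: [0.4572, 0.2663, 0.0752]
tcp_rot: [0.958, 0.287, 0.0, 0.0]
contact_force: [1.1, -0.5, -0.3]
opening: 0.3
t 11.05 pos [0.4572 0.2663 0.0752] x [0.835 0.55  0.   ] y [ 0.55  -0.835  0.   ] z [ 2.e-04  0.e+00 -1.e+00] F [ 1.1 -0.5 -0.3] op 0.3
```

View pics/w11.png

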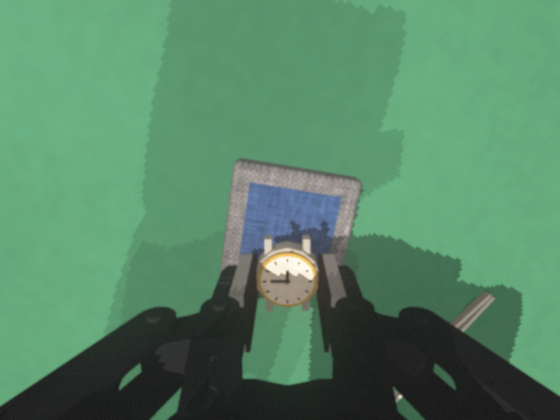

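View pics/s11.png

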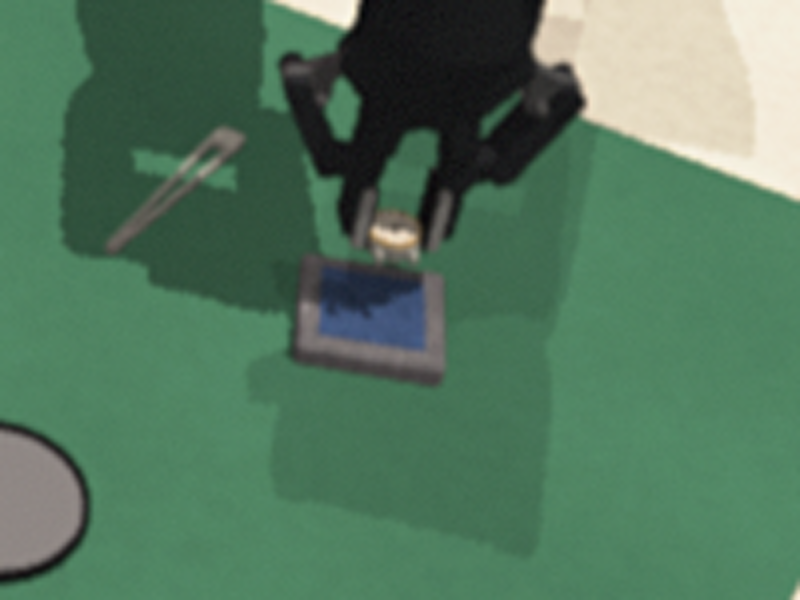

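```bash
python3 - <<'E'
from h import *
s=get_state();c=read_camera("wrist");r=R.from_quat(s["tcp_rot"])
hs=cv2.cvtColor(c["color"],cv2.COLOR_RGB2HSV)
m=((hs[...,0]>100)&(hs[...,0]<130)&(hs[...,1]>90)).astype(np.uint8)
ct=max(cv2.findContours(m,cv2.RETR_EXTERNAL,cv2.CHAIN_APPROX_NONE)[0],key=cv2.contourArea)[:,0]
up=np.array([ct[ct[:,0]==x][:,1].min() for x in range(258,338)]); k=np.polyfit(range(258,338),up,1)
L=np.array([ct[ct[:,1]==y][:,0].min() for y in range(192,230)]); kl=np.polyfit(range(192,230),L,1)
Rr=np.array([ct[ct[:,1]==y][:,0].max() for y in range(202,225)]); kr=np.polyfit(range(202,225),Rr,1)
def ix(kl): # y=k0 x+k1; x=kl0 y+kl1
    y=(k[0]*kl[1]+k[1])/(1-k[0]*kl[0]); return (kl[0]*y+kl[1],y)
a,b=ix(kl),ix(kr); print(a,b)
A,B=[r.inv().apply(onplane(c,p,.014)-s["eef_pos"])*1000 for p in (a,b)]
d=B-A; n=np.array([-d[1],d[0],0]); n=n if n[0]<0 else -n
print(A,B,np.linalg.norm(d),"centre",(A+B)/2+n/np.linalg.norm(d)*24.3)
E
```

```text
(np.float64(250.89384455832936), np.float64(184.6179052897245)) (np.float64(339.2481694831026), np.float64(199.03917027920406))
[ 27.93729222 -17.95712594  62.17466377] [19.87169427 29.7242706  62.1849312 ] 48.35875878545699 centre [-5.51360937e-02  1.83065544e+00  6.21797975e+01]
```

```bash
python3 -m crank '[[0.6,-0.05,0.05,1,0,0,0],[0.6,0,0,1,0,0,0],[0.6,0,0,1,0,0,0],[0.6,0,0,0.8,0,0,0],[0.6,0,0,0.2,0,0,0]]';python3 -m crank '[[0.6,0,0,0,0,0,0],[0.6,0,0,0.1,0,0,0],[0.6,0,0,0,0,0,0]]';  python3 -m crank '[[0.6,0,0,0.1,0,0,0],[0.6,0,0,0,0,0,0]]'
```

```text
time: 11.7
eef_pos: [0.4556, 0.2657, 0.033]
tcp_rot: [0.958, 0.287, -0.002, 0.0]
contact_force: [-0.0, 0.5, -1.0]
opening: 0.304
time: 12.0
eef_pos: [0.4571, 0.2662, 0.0341]
tcp_rot: [0.958, 0.287, 0.0, -0.0]
contact_force: [-0.5, -0.4, 0.4]
opening: 0.303
time: 12.2
eef_pos: [0.4569, 0.2661, 0.033]
tcp_rot: [0.958, 0.287, 0.0, -0.0]
contact_force: [-0.3, -0.5, -0.1]
opening: 0.305
```

```bash
python3 -m crank '[[0.6,0,0,0.05,0,0,0],[0.6,0,0,0,0,0,0]]';python3 -m crank '[[0.6,0,0,0.05,0,0,0],[0.6,0,0,0,0,0,0]]';python3 - <<'E'
from h import *
st(); c=read_camera("scene");cv2.imwrite("pics/s12.png",cv2.resize(c["color"][180:330,330:530,::-1],None,fx=4,fy=4,interpolation=cv2.INTER_CUBIC))
E
```

```text
time: 12.4
eef_pos: [0.4569, 0.2661, 0.0326]
tcp_rot: [0.958, 0.287, 0.0, -0.0]
contact_force: [0.1, -0.6, 1.5]
opening: 0.302
time: 12.6
eef_pos: [0.4569, 0.2662, 0.0326]
tcp_rot: [0.958, 0.287, -0.0, 0.0]
contact_force: [-2.1, -1.4, 5.5]
opening: 0.3
t 12.6 pos [0.4569 0.2662 0.0326] x [ 0.835  0.551 -0.   ] y [ 0.551 -0.835  0.   ] z [-1.e-04 -1.e-04 -1.e+00] F [-2.1 -1.4  5.5] op 0.3
```

View pics/s12.png

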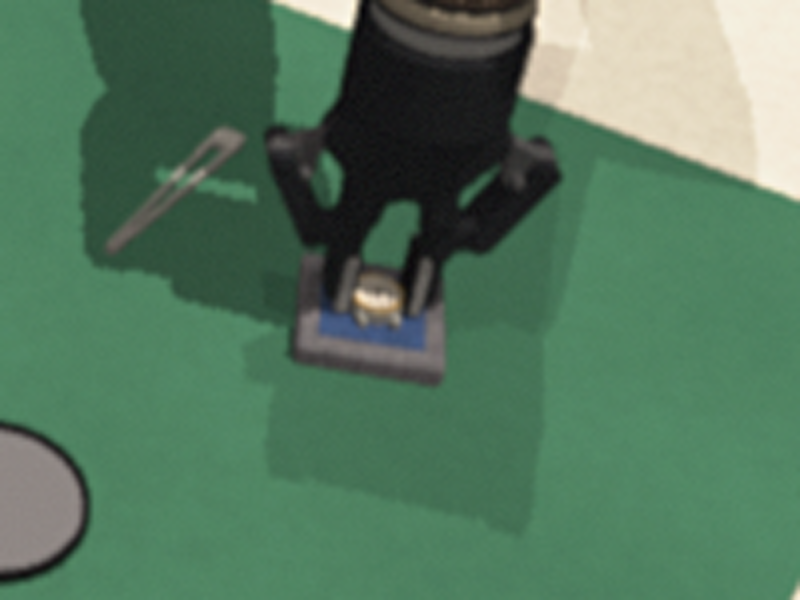

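```bash
python3 -m crank '[[0.35,0,0,0,0,0,0],[0.2,0,0,0,0,0,0],[0,0,0,0,0,0,0],[-0.1,0,0,0,0,0,0],[-0.1,0,0,-0.5,0,0,0]]';python3 -m crank '[[-0.1,0,0,-1.5,0,0,0],[-0.1,0,0,-3,0,0,0],[-0.1,0,0,-4,0,0,0],[-0.1,-3,0,-4,0,0,0],[-0.1,-2,0,0,0,0,0]]';python3 -m crank '[[-0.1,0,0,0,0,0,0]]';python3 - <<'E'
from h import *
st(); c=read_camera("wrist"); save(c,"w13")
hs=cv2.cvtColor(c["color"],cv2.COLOR_RGB2HSV)
m=((hs[...,0]>100)&(hs[...,0]<130)&(hs[...,1]>90)).astype(np.uint8)
ct=max(cv2.findContours(m,cv2.RETR_EXTERNAL,cv2.CHAIN_APPROX_NONE)[0],key=cv2.contourArea)[:,0]
P=np.array([onplane(c,p,.014)[:2]*1000 for p in ct],np.float32); print(cv2.minAreaRect(P))
b=cv2.boundingRect(ct); m=((hs[...,0]>12)&(hs[...,0]<30)&(hs[...,1]>90)&(hs[...,2]>90)).astype(np.uint8); k=np.zeros_like(m);k[b[1]:b[1]+b[3],b[0]:b[0]+b[2]]=1
ys,xs=np.nonzero(m*k); e=cv2.fitEllipse(cv2.convexHull(np.c_[xs,ys].astype(np.float32))); print(e,onplane(c,e[0],.024))
E
```

```text
time: 13.15
eef_pos: [0.456, 0.2658, 0.0361]
tcp_rot: [0.958, 0.287, -0.001, 0.0]
contact_force: [-0.0, 0.4, -0.6]
opening: 0.548
time: 13.65
eef_pos: [0.4183, 0.2395, 0.1696]
tcp_rot: [0.958, 0.288, 0.007, -0.0]
contact_force: [0.7, 0.5, 0.4]
opening: 0.55
time: 13.75
eef_pos: [0.4145, 0.2383, 0.1643]
tcp_rot: [0.958, 0.287, 0.002, -0.0]
contact_force: [-0.4, 0.7, -0.3]
opening: 0.554
t 13.75 pos [0.4145 0.2383 0.1643] x [0.835 0.55  0.004] y [ 0.55  -0.835  0.001] z [ 0.0035  0.0011 -1.    ] F [-0.4  0.7 -0.3] op 0.554
((459.11712646484375, 265.4294128417969), (47.692176818847656, 48.11152267456055), 23.688186645507812)
((288.419921875, 128.69677734375), (34.47549819946289, 38.68381118774414), 88.95796966552734) [0.45847789 0.26423825 0.024     ]
```

View pics/w13.png

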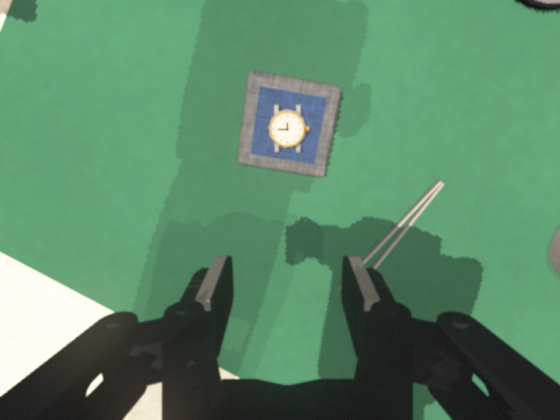

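```bash
python3 - <<'E'
from h import *
delta((.476,-.037,.164))
E
```

```text
shift cm [-10.06  26.36  -0.09]
```

```bash
python3 -m crank '[[-0.3,-1.2,3.3,0,0,0,0],[-0.3,-1.2,3.3,0,0,0,0],[-0.3,-1.2,3.3,0,0,0,0],[-0.3,-1.2,3.3,0,0,0,0],[-0.3,-1.2,3.3,0,0,0,0]]';python3 -m crank '[[-0.3,-1.3,3.3,0,0,0,0],[-0.3,-1.3,3.3,0,0,0,0],[-0.3,-1.5,3.3,0,0,0,0],[-0.3,0,0,0,0,0,0],[-0.3,0,0,0,0,0,0]]'; python3 - <<'E'
from h import *
st(); c=read_camera("wrist"); save(c,"w14")
for n in ["die_small","die_medium"]: print(n,[(q["location"],q["p"]) for q in trace(n,"wrist")])
E
```

```text
time: 14.3
eef_pos: [0.4564, 0.0666, 0.1614]
tcp_rot: [0.958, 0.287, -0.0, -0.0]
contact_force: [0.5, 0.6, 0.2]
opening: 0.652
time: 14.8
eef_pos: [0.4763, -0.0378, 0.1612]
tcp_rot: [0.958, 0.286, -0.001, -0.001]
contact_force: [-0.6, -0.2, 0.1]
opening: 0.65
t 14.8 pos [ 0.4763 -0.0378  0.1612] x [ 0.836  0.549 -0.001] y [ 0.549 -0.836 -0.002] z [-1.4e-03  9.0e-04 -1.0e+00] F [-0.6 -0.2  0.1] op 0.65
die_small [([285.7, 132.4], 0.87)]
die_medium [([303.4, 110.0], 0.76)]
```

View pics/w14.png

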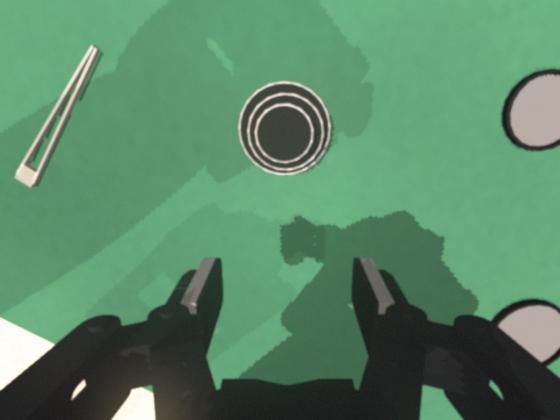

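```bash
cat >> h.py <<'E'
def darktop(c,seed,z):
    g=cv2.cvtColor(c["color"],cv2.COLOR_RGB2GRAY); m=(g<100).astype(np.uint8)
    n,l,_,_=cv2.connectedComponentsWithStats(m,connectivity=4); b=(l==l[seed[1],seed[0]]).astype(np.uint8)
    ct=max(cv2.findContours(b,cv2.RETR_EXTERNAL,cv2.CHAIN_APPROX_NONE)[0],key=cv2.contourArea)
    e=cv2.fitEllipse(cv2.convexHull(ct)); P=onplane(c,e[0],z); s=get_state(); r=R.from_quat(s["tcp_rot"])
    print("ell",np.round(e[0],1),np.round(e[1],1),"world",P.round(4),"tool mm",(r.inv().apply(P-s["eef_pos"])*1000).round(1)); return P
E
python3 - <<'E'
from h import *
c=read_camera("wrist"); st(); darktop(c,(285,133),.054)
E
```

```text
t 15.0 pos [ 0.4759 -0.0363  0.1615] x [ 0.834  0.552 -0.   ] y [ 0.552 -0.834 -0.001] z [-7.e-04  4.e-04 -1.e+00] F [-0.7  0.5 -0.1] op 0.649
ell [286.5 133.8] [52.2 53.1] world [ 0.5182 -0.0095  0.054 ] tool mm [ 50.1   1.1 107.5]
```

```bash
python3 -m crank '[[-0.3,2,0,2,0,0,0],[-0.3,2,0,2,0,0,0],[-0.3,1,-0.05,2,0,0,0],[-0.3,0,0,1.5,0,0,0],[-0.3,0,0,1,0,0,0]]' 40;python3 -m crank '[[-0.3,0,0,1,0,0,0],[-0.3,0,0,0.45,0,0,0],[-0.3,0,0,0,0,0,0]]';python3 - <<'E'
from h import *
st(); c=read_camera("wrist"); save(c,"w15")
c=read_camera("scene"); cv2.imwrite("pics/s15.png",cv2.resize(c["color"][120:270,200:400,::-1],None,fx=4,fy=4,interpolation=cv2.INTER_CUBIC))
E
```

```text
time: 15.5
eef_pos: [0.5168, -0.008, 0.0754]
tcp_rot: [0.957, 0.288, -0.001, -0.001]
contact_force: [-0.4, -0.2, 0.6]
opening: 0.647
time: 15.8
eef_pos: [0.5172, -0.0094, 0.062]
tcp_rot: [0.958, 0.287, -0.0, -0.0]
contact_force: [-0.9, -0.3, -0.0]
opening: 0.649
t 15.8 pos [ 0.5172 -0.0094  0.062 ] x [ 0.835  0.551 -0.001] y [ 0.551 -0.835 -0.001] z [-8.e-04  2.e-04 -1.e+00] F [-0.9 -0.3 -0. ] op 0.649
```

View pics/w15.png

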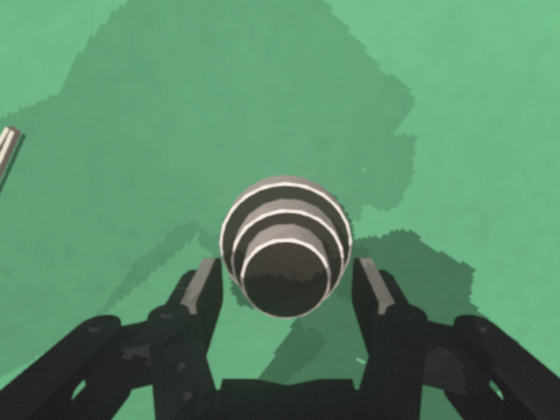

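View pics/s15.png

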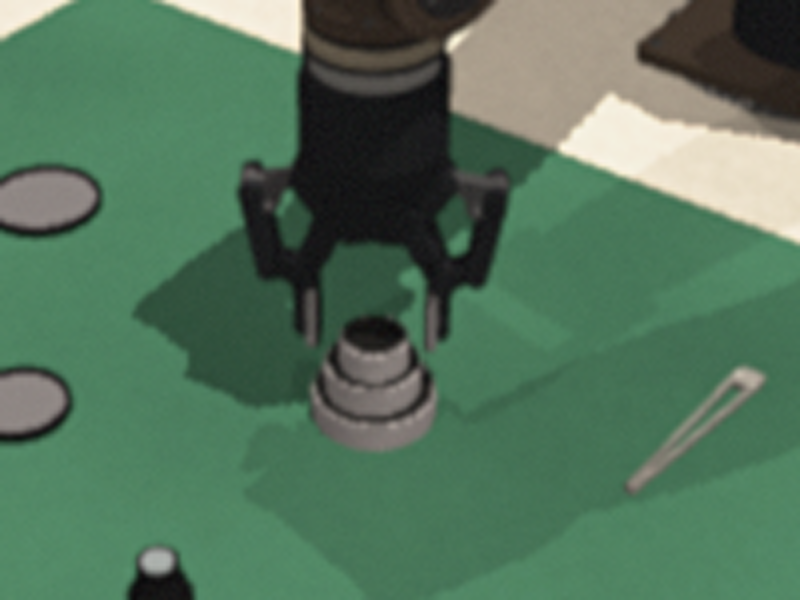

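```bash
python3 -m crank '[[0,0,0,0,0,0,0],[0.1,0,0,0,0,0,0],[0.3,0,0,0,0,0,0],[0.4,0,0,0,0,0,0],[0.4,0,0,0,0,0,0]]' 40;python3 -m crank '[[0.4,0,0,-0.2,0,0,0],[0.4,0,0,-0.4,0,0,0],[0.4,0,0,-1,0,0,0],[0.4,0,0,-2,0,0,0],[0.4,0,0,0,0,0,0]]';python3 - <<'E'
from h import *
st(); c=read_camera("wrist"); save(c,"w16")
c=read_camera("scene"); cv2.imwrite("pics/s16.png",cv2.resize(c["color"][120:270,200:400,::-1],None,fx=4,fy=4,interpolation=cv2.INTER_CUBIC))
E
```

```text
time: 16.4
eef_pos: [0.5181, -0.0096, 0.0633]
tcp_rot: [0.958, 0.287, 0.0, 0.0]
contact_force: [-1.6, 0.9, 5.5]
opening: 0.416
time: 16.9
eef_pos: [0.5197, -0.0099, 0.1013]
tcp_rot: [0.958, 0.287, 0.003, 0.001]
contact_force: [0.7, -0.1, 0.4]
opening: 0.419
t 16.9 pos [ 0.5197 -0.0099  0.1013] x [0.835 0.551 0.004] y [ 0.551 -0.835  0.004] z [ 0.0061 -0.0013 -1.    ] F [ 0.7 -0.1  0.4] op 0.419
```

View pics/s16.png

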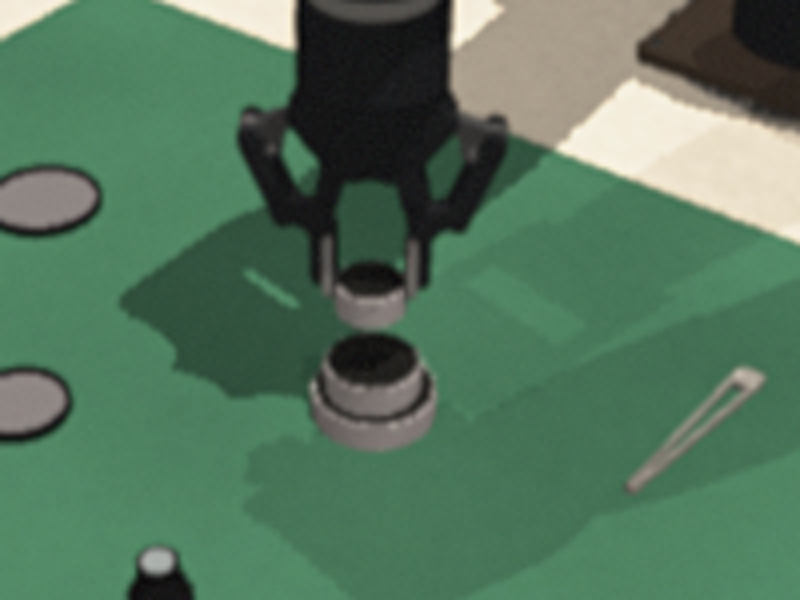

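View pics/w16.png

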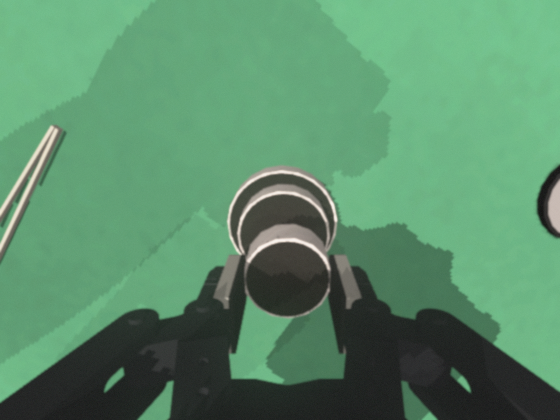

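```bash
python3 -m crank '[[0.4,0,0,-3,0,0,0],[0.4,-0.7,2.8,-2,0,0,0],[0.4,-0.7,2.8,0,0,0,0],[0.4,-0.7,2.8,0,0,0,0],[0.4,-0.7,2.8,0,0,0,0]]';python3 -m crank '[[0.4,-0.7,2.8,0,0,0,0],[0.4,-0.7,2.8,0,0,0,0],[0.4,-0.7,2.8,0,0,0,0],[0.4,0,0,0,0,0,0],[0.4,0,0,0,0,0,0]]'; python3 - <<'E'
from h import *
st(); c=read_camera("wrist"); save(c,"w17")
s=get_state();r=R.from_quat(s["tcp_rot"])
print([(q["location"],q["p"]) for q in place_of("dish_small","wrist")])
E
```

```text
time: 17.5
eef_pos: [0.5556, -0.1192, 0.1473]
tcp_rot: [0.958, 0.287, -0.001, -0.0]
contact_force: [-1.1, -0.4, -0.9]
opening: 0.416
time: 18.0
eef_pos: [0.5838, -0.2002, 0.1469]
tcp_rot: [0.958, 0.287, -0.001, -0.001]
contact_force: [-0.1, 0.5, -0.5]
opening: 0.419
t 18.0 pos [ 0.5838 -0.2002  0.1469] x [ 0.835  0.55  -0.001] y [ 0.55  -0.835 -0.003] z [-0.0023  0.0015 -1.    ] F [-0.1  0.5 -0.5] op 0.419
[([287.5, 112.5], 0.85), ([315.8, 344.4], 0.64)]
```

View pics/w17.png

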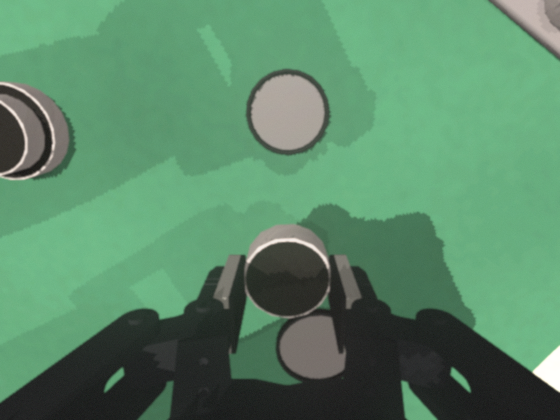

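```bash
cat >> h.py <<'E'
def dish(c,seed,z=.008):
    P,rr,dev=circ(c,seed,z); s=get_state(); r=R.from_quat(s["tcp_rot"]); t=r.inv().apply(np.r_[P,z]-s["eef_pos"])*1000
    print("dish",P,rr,dev,"tool mm",t.round(1)); return t
E
python3 - <<'E'
from h import *
c=read_camera("wrist"); s=st(); dish(c,(287,112)); darktop(c,(287,285),s["eef_pos"][2]-.0088)
E
```

```text
t 18.15 pos [ 0.5839 -0.1989  0.1475] x [ 0.834  0.551 -0.001] y [ 0.551 -0.834 -0.002] z [-0.0015  0.0011 -1.    ] F [-0.5  0.4 -1.1] op 0.421
dish [ 0.636  -0.1674] 0.0293 0.0009 tool mm [ 60.9   2.7 139.5]
ell [ 36.7 893.3] [ 694.5 1564.8] world [-0.085  -0.3588  0.1387] tool mm [-646.2 -235.3    9.7]
```

```bash
python3 -m crank '[[0.4,2,0.05,1,0,0,0],[0.4,2,0.05,2,0,0,0],[0.4,2,0.05,2,0,0,0],[0.4,0,0,2,0,0,0],[0.4,0,0,2,0,0,0]]';python3 -m crank '[[0.4,0,0,0.5,0,0,0],[0.4,0,0,0,0,0,0],[0.4,0,0,0,0,0,0]]'; python3 - <<'E'
from h import *
st(); c=read_camera("wrist"); save(c,"w18")
c=read_camera("scene"); cv2.imwrite("pics/s18.png",cv2.resize(c["color"][150:300,120:320,::-1],None,fx=4,fy=4,interpolation=cv2.INTER_CUBIC))
E
```

```text
time: 18.65
eef_pos: [0.6356, -0.1665, 0.0575]
tcp_rot: [0.957, 0.289, -0.0, -0.0]
contact_force: [-0.1, 0.4, -1.2]
opening: 0.416
time: 18.95
eef_pos: [0.636, -0.1682, 0.0545]
tcp_rot: [0.958, 0.288, 0.001, 0.001]
contact_force: [0.5, 0.3, -0.8]
opening: 0.415
t 18.95 pos [ 0.636  -0.1682  0.0545] x [0.835 0.551 0.001] y [ 0.551 -0.835  0.001] z [ 1.5e-03 -6.0e-04 -1.0e+00] F [ 0.5  0.3 -0.8] op 0.415
```

View pics/w18.png

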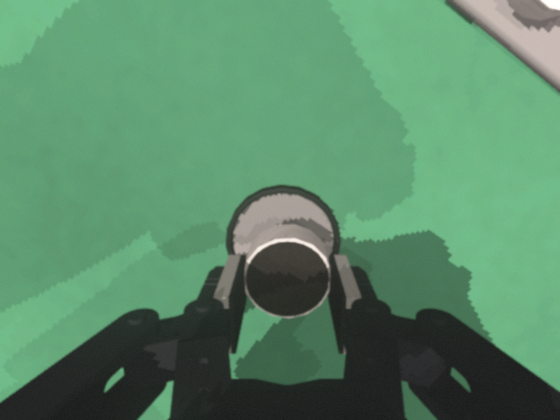

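View pics/s18.png

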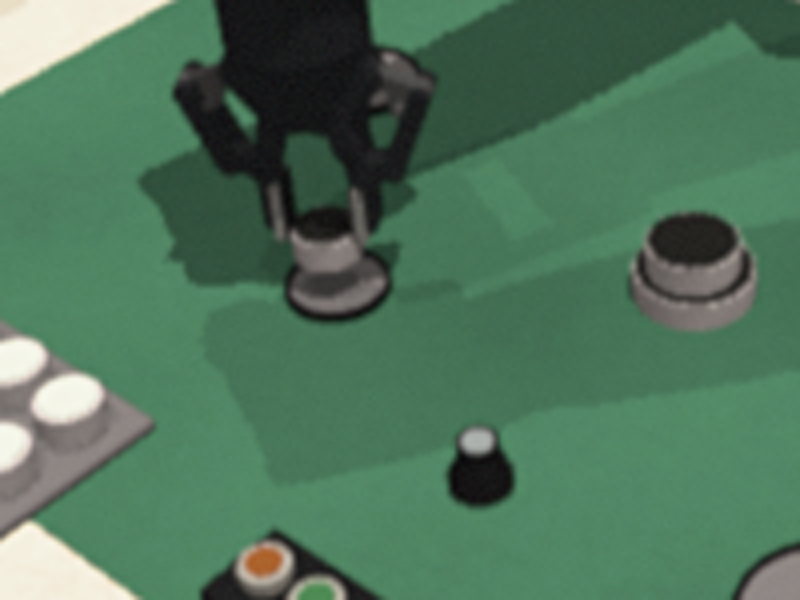

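```bash
python3 -m crank '[[0.4,0,-0.15,1,0,0,0],[0.4,0,0,0.8,0,0,0],[0.4,0,0,0.4,0,0,0],[0.4,0,0,0.2,0,0,0],[0.4,0,0,0,0,0,0]]';python3 -m crank '[[0.4,0,0,0.1,0,0,0],[0.4,0,0,0,0,0,0]]';python3 -m crank '[[0.4,0,0,0.05,0,0,0],[0.4,0,0,0,0,0,0]]'
```

```text
time: 19.55
eef_pos: [0.634, -0.1668, 0.0313]
tcp_rot: [0.958, 0.288, -0.002, -0.001]
contact_force: [-7.7, 1.6, 13.3]
opening: 0.415
time: 19.75
eef_pos: [0.634, -0.1668, 0.0313]
tcp_rot: [0.958, 0.288, -0.002, -0.001]
contact_force: [-9.5, 3.3, 16.5]
opening: 0.42
time: 19.95
eef_pos: [0.634, -0.1669, 0.0313]
tcp_rot: [0.958, 0.288, -0.002, -0.001]
contact_force: [-10.6, 3.3, 18.2]
opening: 0.415
```

```bash
python3 -m crank '[[0.4,0,0,-0.15,0,0,0],[0.4,0,0,0,0,0,0]]'; python3 - <<'E'
from h import *
st(); c=read_camera("wrist"); save(c,"w19")
c=read_camera("scene"); cv2.imwrite("pics/s19.png",cv2.resize(c["color"][150:300,120:320,::-1],None,fx=4,fy=4,interpolation=cv2.INTER_CUBIC))
E
```

```text
time: 20.15
eef_pos: [0.634, -0.1668, 0.0314]
tcp_rot: [0.958, 0.288, -0.002, -0.001]
contact_force: [-6.8, 2.0, 12.4]
opening: 0.418
t 20.15 pos [ 0.634  -0.1668  0.0314] x [ 0.835  0.551 -0.002] y [ 0.551 -0.835 -0.003] z [-0.0035  0.0011 -1.    ] F [-6.8  2.  12.4] op 0.418
```

View pics/w19.png

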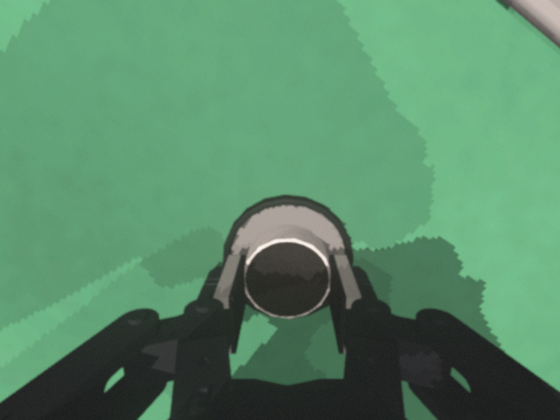

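View pics/s19.png

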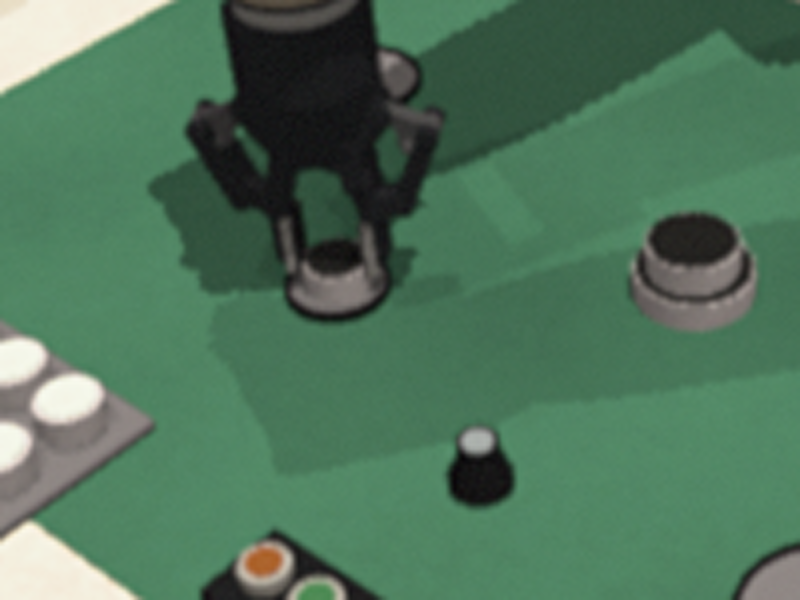

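```bash
python3 -m crank '[[0.4,0,0,-0.1,0,0,0],[0.4,0,0,0,0,0,0]]'; python3 - <<'E'
from h import *
s=st(); c=read_camera("wrist"); r=R.from_quat(s["tcp_rot"])
f=lambda p,z: (r.inv().apply(onplane(c,p,z)-s["eef_pos"])*1000).round(1)
print("far rim",f((288,196),.008),"inner far rim",f((288,204),.008),"die top far",f((288,238),.022),"die top near",f((288,317),.022),"L/R",f((246,275),.022),f((330,275),.022))
E
```

```text
time: 20.45
eef_pos: [0.634, -0.1668, 0.0314]
tcp_rot: [0.958, 0.288, -0.001, -0.001]
contact_force: [-5.1, 2.1, 8.5]
opening: 0.411
t 20.45 pos [ 0.634  -0.1668  0.0314] x [ 0.835  0.551 -0.002] y [ 0.551 -0.835 -0.002] z [-0.0028  0.001  -1.    ] F [-5.1  2.1  8.5] op 0.411
far rim [32.4  1.9 23.3] inner far rim [28.8  1.9 23.3] die top far [18.7  1.8  9.3] die top near [-18.1   1.8   9.4] L/R [  2.1 -15.7   9.4] [ 2.1 19.3  9.3]
```

```bash
python3 -m crank '[[0.1,0,0,-0.05,0,0,0],[0,0,0,0,0,0,0],[-0.2,0,0,0,0,0,0],[-0.4,0,0,0,0,0,0],[-0.4,0,0,-0.5,0,0,0]]';python3 -m crank '[[-0.4,0,0,-1.5,0,0,0],[-0.4,0,0,-3,0,0,0],[-0.4,0,0,-4,0,0,0],[-0.4,-2,0,-3,0,0,0],[-0.4,-2,0,0,0,0,0]]';python3 -m crank '[[-0.6,0,0,0,0,0,0]]'; python3 - <<'E'
from h import *
st(); c=read_camera("wrist"); save(c,"w20")
delta((.476,-.037,.15))
E
```

```text
time: 21.0
eef_pos: [0.6339, -0.1668, 0.0348]
tcp_rot: [0.958, 0.287, -0.001, -0.001]
contact_force: [-0.7, 0.6, 0.4]
opening: 0.701
time: 21.5
eef_pos: [0.6047, -0.1908, 0.1592]
tcp_rot: [0.958, 0.288, 0.005, 0.005]
contact_force: [0.7, -0.7, -0.1]
opening: 0.697
time: 21.6
eef_pos: [0.6011, -0.1905, 0.154]
tcp_rot: [0.958, 0.287, 0.001, 0.002]
contact_force: [-0.8, 1.0, 0.5]
opening: 0.797
t 21.6 pos [ 0.6011 -0.1905  0.154 ] x [0.836 0.549 0.002] y [ 0.549 -0.836  0.004] z [ 0.0035 -0.0022 -1.    ] F [-0.8  1.   0.5] op 0.797
shift cm [ -2.08 -19.63   0.22]
```

View pics/w20.png

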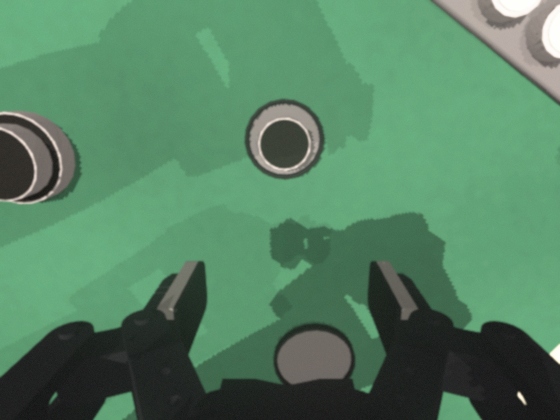

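```bash
python3 -m crank '[[-0.6,-0.3,-3.3,0,0,0,0],[-0.6,-0.3,-3.3,0,0,0,0],[-0.6,-0.4,-3.3,0,0,0,0],[-0.6,-0.3,-3.3,0,0,0,0],[-0.6,-0.4,-3.3,0,0,0,0]]';python3 -m crank '[[-0.6,-0.3,-3.1,0,0,0,0],[-0.6,0,0,0,0,0,0],[-0.6,0,0,0,0,0,0],[-0.6,0,0,0,0,0,0]]'; python3 - <<'E'
from h import *
s=st(); c=read_camera("wrist"); save(c,"w21"); p=proj(c,(.518,-.0095,.036))[0].astype(int); print(p); darktop(c,p,.036)
E
```

```text
time: 22.15
eef_pos: [0.4954, -0.0591, 0.1504]
tcp_rot: [0.958, 0.288, -0.0, -0.001]
contact_force: [-0.9, 0.5, -0.3]
opening: 0.797
time: 22.55
eef_pos: [0.4775, -0.0368, 0.1511]
tcp_rot: [0.958, 0.287, 0.0, 0.0]
contact_force: [-0.0, -0.2, 0.1]
opening: 0.803
t 22.55 pos [ 0.4775 -0.0368  0.1511] x [0.835 0.551 0.001] y [ 0.551 -0.835  0.001] z [ 9.e-04 -3.e-04 -1.e+00] F [-0.  -0.2  0.1] op 0.803
[284 134]
ell [285.2 135.6] [73.1 73.9] world [ 0.518  -0.0105  0.036 ] tool mm [ 48.3  -0.  115.1]
```

View pics/w21.png

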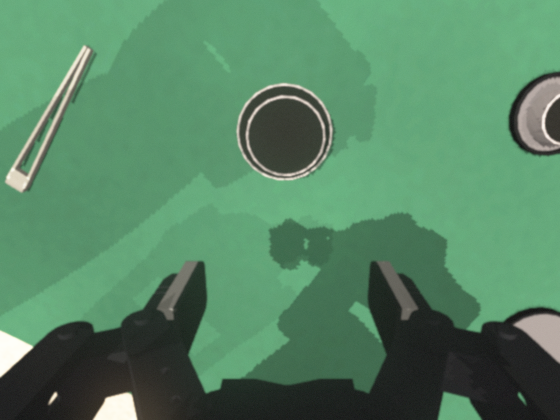

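```bash
python3 -m crank '[[-0.6,2,-0.1,2,0,0,0],[-0.6,2,-0.05,2,0,0,0],[-0.6,0.75,0,2,0,0,0],[-0.6,0,0,2,0,0,0],[-0.6,0,0,1.5,0,0,0]]';python3 -m crank '[[-0.6,0,0,1,0,0,0],[-0.6,0,0,0.65,0,0,0],[-0.6,0,0,0,0,0,0],[-0.6,0,0,0,0,0,0]]'; python3 - <<'E'
from h import *
st(); c=read_camera("wrist"); save(c,"w22")
c=read_camera("scene"); cv2.imwrite("pics/s22.png",cv2.resize(c["color"][120:270,200:400,::-1],None,fx=4,fy=4,interpolation=cv2.INTER_CUBIC))
E
```

```text
time: 23.1
eef_pos: [0.5159, -0.0096, 0.0543]
tcp_rot: [0.958, 0.287, -0.001, -0.0]
contact_force: [0.1, -0.3, 0.0]
opening: 0.798
time: 23.5
eef_pos: [0.5161, -0.0094, 0.0399]
tcp_rot: [0.958, 0.287, 0.0, 0.0]
contact_force: [0.4, 1.4, 0.3]
opening: 0.799
t 23.5 pos [ 0.5161 -0.0094  0.0399] x [0.835 0.55  0.001] y [ 0.55  -0.835  0.001] z [ 1.e-03 -2.e-04 -1.e+00] F [0.4 1.4 0.3] op 0.799
```

View pics/w22.png

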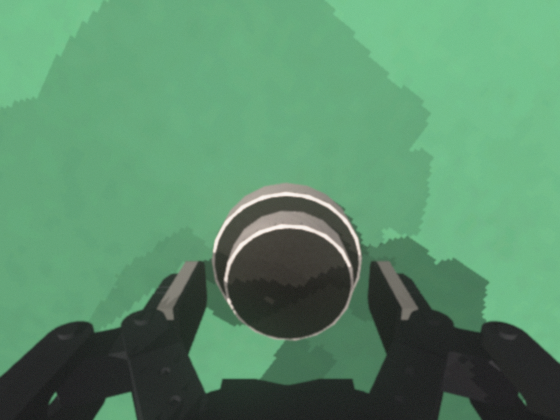

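View pics/s22.png

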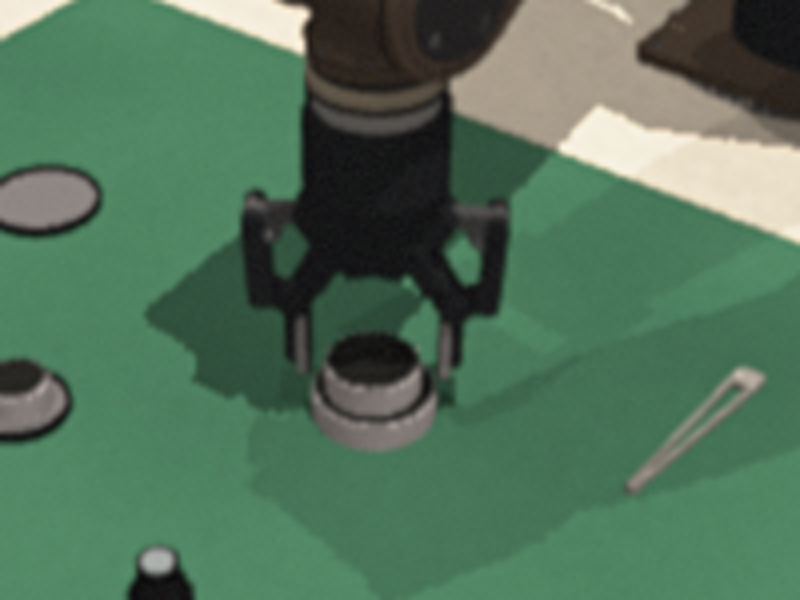

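```bash
python3 -m crank '[[-0.35,0,0,0,0,0,0],[-0.2,0,0,0,0,0,0],[0,0,0,0,0,0,0],[0.05,0,0,0,0,0,0],[0.05,0,0,0,0,0,0]]' 45;python3 -m crank '[[0.05,0,0,-0.2,0,0,0],[0.05,0,0,-0.4,0,0,0],[0.05,0,0,-1,0,0,0],[0.05,0,0,-2,0,0,0],[0.05,0,0,-2,0,0,0]]';python3 - <<'E'
from h import *
st(); c=read_camera("wrist"); save(c,"w23")
c=read_camera("scene"); cv2.imwrite("pics/s23.png",cv2.resize(c["color"][120:270,200:400,::-1],None,fx=4,fy=4,interpolation=cv2.INTER_CUBIC))
delta((.4325,-.33,.14))
E
```

```text
time: 24.1
eef_pos: [0.5161, -0.0092, 0.0406]
tcp_rot: [0.958, 0.288, 0.001, 0.0]
contact_force: [-1.0, 0.1, 5.2]
opening: 0.601
time: 24.6
eef_pos: [0.515, -0.0089, 0.0959]
tcp_rot: [0.958, 0.287, -0.0, -0.0]
contact_force: [-0.6, 0.1, -1.5]
opening: 0.593
t 24.6 pos [ 0.515  -0.0089  0.0959] x [ 0.835  0.551 -0.001] y [ 0.551 -0.835 -0.001] z [-1.1e-03  3.0e-04 -1.0e+00] F [-0.6  0.1 -1.5] op 0.593
shift cm [-24.75  22.08  -4.13]
```

View pics/s23.png

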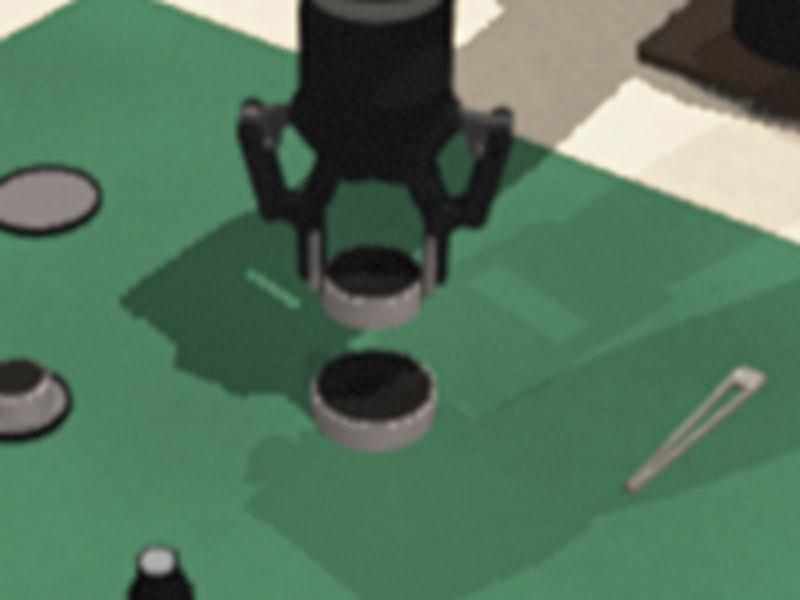

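View pics/w23.png

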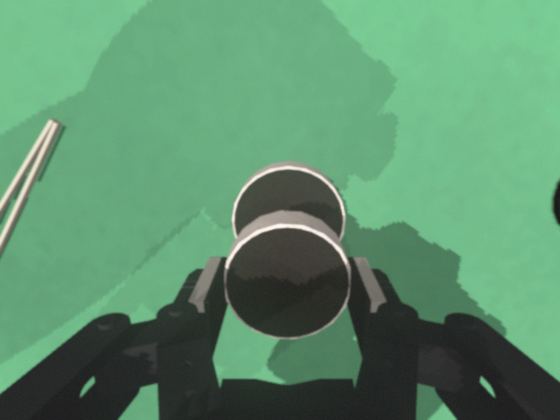

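```bash
python3 -m crank '[[0.05,0,0,-4,0,0,0],[0.05,-2.4,2.2,0,0,0,0],[0.05,-2.4,2.2,0,0,0,0],[0.05,-2.4,2.2,0,0,0,0],[0.05,-2.4,2.2,0,0,0,0]]';python3 -m crank '[[0.05,-2.4,2.2,0,0,0,0],[0.05,-2.4,2.2,0,0,0,0],[0.05,-2.4,2.2,0,0,0,0],[0.05,-2.4,2.2,0,0,0,0],[0.05,-2.4,2.2,0,0,0,0]]';python3 -m crank '[[0.05,-2.4,2.2,0,0,0,0],[0.05,0,0,0,0,0,0],[0.05,0,0,0,0,0,0],[0.05,0,0,0,0,0,0]]'; python3 - <<'E'
from h import *
s=st(); c=read_camera("wrist"); save(c,"w24"); p=proj(c,(.4828,-.3005,.008))[0].astype(int); print(p); dish(c,p)
r=R.from_quat(s["tcp_rot"]); f=lambda p,z: (r.inv().apply(onplane(c,p,z)-s["eef_pos"])*1000).round(1)
z=s["eef_pos"][2]-.0046; print(f((288.5,281),z),f((288,224),z),f((288,339),z))
E
```

```text
time: 25.2
eef_pos: [0.4829, -0.1361, 0.1346]
tcp_rot: [0.958, 0.288, -0.0, -0.0]
contact_force: [0.2, -0.2, -1.4]
opening: 0.599
time: 25.7
eef_pos: [0.4432, -0.2941, 0.1344]
tcp_rot: [0.958, 0.287, -0.0, -0.001]
contact_force: [0.9, -0.5, -2.1]
opening: 0.592
time: 26.1
eef_pos: [0.436, -0.3238, 0.1345]
tcp_rot: [0.958, 0.288, -0.0, -0.001]
contact_force: [-0.1, -0.1, -1.5]
opening: 0.6
t 26.1 pos [ 0.436  -0.3238  0.1345] x [ 0.835  0.551 -0.   ] y [ 0.551 -0.835 -0.002] z [-0.001   0.0015 -1.    ] F [-0.1 -0.1 -1.5] op 0.6
[294 128]
dish [ 0.4828 -0.3002] 0.0367 0.0006 tool mm [ 51.8   6.4 126.7]
[2.  2.  4.6] [26.4  1.8  4.6] [-25.7   1.8   4.6]
```

View pics/w24.png

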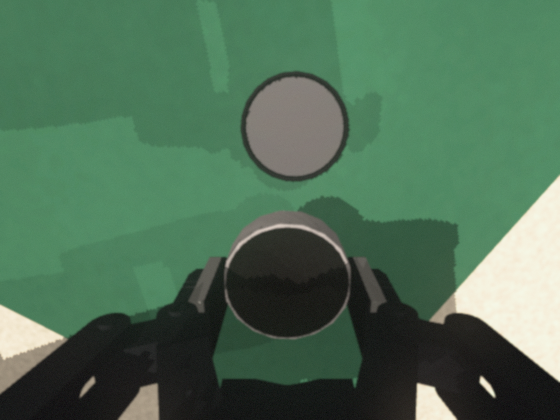

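```bash
python3 -m crank '[[0.05,2,0.1,1,0,0,0],[0.05,2,0.1,2,0,0,0],[0.05,1.1,0.1,2,0,0,0],[0.05,0,0,2,0,0,0],[0.05,0,0,1.4,0,0,0]]';python3 -m crank '[[0.05,0,0,0,0,0,0],[0.05,0,0,0,0,0,0],[0.05,0,0,0,0,0,0]]'; python3 - <<'E'
from h import *
st(); c=read_camera("wrist"); save(c,"w25")
c=read_camera("scene"); cv2.imwrite("pics/s25.png",cv2.resize(c["color"][100:250,120:320,::-1],None,fx=4,fy=4,interpolation=cv2.INTER_CUBIC))
E
```

```text
time: 26.65
eef_pos: [0.4804, -0.2973, 0.0497]
tcp_rot: [0.957, 0.289, -0.001, -0.001]
contact_force: [-0.6, 0.3, -1.1]
opening: 0.59
time: 26.95
eef_pos: [0.4811, -0.2999, 0.0526]
tcp_rot: [0.958, 0.287, 0.001, 0.001]
contact_force: [-0.2, -0.1, -0.8]
opening: 0.592
t 26.95 pos [ 0.4811 -0.2999  0.0526] x [0.835 0.55  0.001] y [ 0.55  -0.835  0.002] z [ 0.0018 -0.0016 -1.    ] F [-0.2 -0.1 -0.8] op 0.592
```

View pics/w25.png

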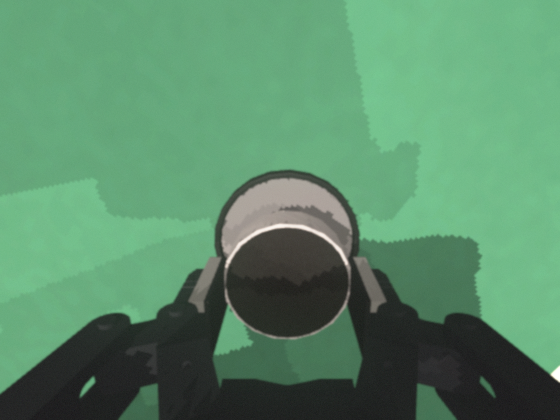

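View pics/s25.png

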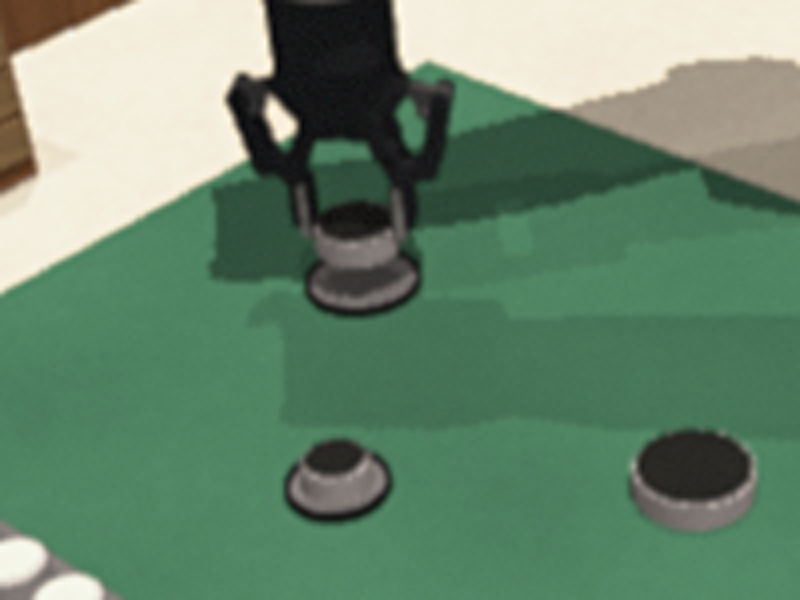

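```bash
python3 - <<'E'
from h import *
s=st(); c=read_camera("wrist"); r=R.from_quat(s["tcp_rot"])
print((r.inv().apply(onplane(c,(287,170),.008)-s["eef_pos"])*1000).round(1))
E
python3 -m crank '[[0.05,0,0,1,0,0,0],[0.05,0,0,0.8,0,0,0],[0.05,0,0,0.3,0,0,0],[0.05,0,0,0.2,0,0,0],[0.05,0,0,0,0,0,0]]';python3 -m crank '[[0.05,0,0,0.1,0,0,0],[0.05,0,0,0,0,0,0]]';python3 -m crank '[[0.05,0,0,0.1,0,0,0],[0.05,0,0,0,0,0,0]]'
```

```text
t 27.05 pos [ 0.4811 -0.3     0.0527] x [0.835 0.55  0.001] y [ 0.55  -0.835  0.002] z [ 0.0018 -0.0017 -1.    ] F [-0.4 -0.8 -0.7] op 0.593
[39.4  1.4 44.7]
time: 27.6
eef_pos: [0.4802, -0.2991, 0.0277]
tcp_rot: [0.958, 0.287, -0.0, -0.0]
contact_force: [0.9, -0.4, -1.5]
opening: 0.593
time: 27.8
eef_pos: [0.4806, -0.2994, 0.0274]
tcp_rot: [0.958, 0.287, 0.0, 0.0]
contact_force: [-0.4, -0.0, -1.8]
opening: 0.596
time: 28.0
eef_pos: [0.4807, -0.2995, 0.0267]
tcp_rot: [0.958, 0.287, 0.0, 0.0]
contact_force: [-0.3, 1.1, -0.2]
opening: 0.591
```

```bash
python3 -m crank '[[0.05,0,0,0.05,0,0,0],[0.05,0,0,0,0,0,0]]';python3 -m crank '[[0.05,0,0,0,0,0,0],[0.05,0,0,0,0,0,0]]'; python3 - <<'E'
from h import *
st(); c=read_camera("scene"); cv2.imwrite("pics/s26.png",cv2.resize(c["color"][100:250,120:320,::-1],None,fx=4,fy=4,interpolation=cv2.INTER_CUBIC))
E
```

```text
time: 28.2
eef_pos: [0.4807, -0.2995, 0.0267]
tcp_rot: [0.958, 0.287, 0.0, 0.0]
contact_force: [-1.1, 1.0, 4.7]
opening: 0.594
time: 28.4
eef_pos: [0.4807, -0.2995, 0.0267]
tcp_rot: [0.958, 0.287, 0.0, 0.0]
contact_force: [-0.9, 1.7, 5.3]
opening: 0.59
t 28.4 pos [ 0.4807 -0.2995  0.0267] x [0.835 0.551 0.   ] y [ 0.551 -0.835  0.   ] z [ 3.e-04 -4.e-04 -1.e+00] F [-0.9  1.7  5.3] op 0.59
```

View pics/s26.png

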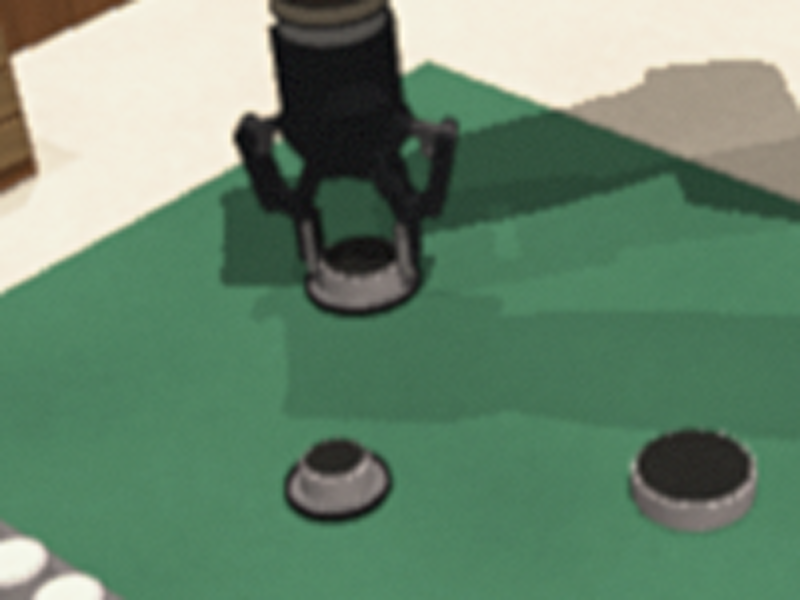

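```bash
python3 -m crank '[[-0.3,0,0,0,0,0,0],[-0.5,0,0,0,0,0,0],[-0.7,0,0,0,0,0,0],[-0.7,0,0,-0.5,0,0,0],[-0.7,0,0,-1,0,0,0]]';python3 -m crank '[[-0.7,0,0,-2,0,0,0],[-0.7,0,0,-4,0,0,0],[-0.7,-2,0,-4,0,0,0],[-0.8,-2,0,-1,0,0,0],[-1,0,0,0,0,0,0]]'; python3 - <<'E'
from h import *
st(); c=read_camera("wrist"); save(c,"w27")
delta((.476,-.037,.15))
E
```

```text
time: 28.95
eef_pos: [0.4799, -0.2988, 0.0404]
tcp_rot: [0.958, 0.287, -0.001, -0.001]
contact_force: [0.4, -0.1, 0.3]
opening: 0.85
time: 29.45
eef_pos: [0.4474, -0.3236, 0.1549]
tcp_rot: [0.958, 0.287, 0.001, 0.003]
contact_force: [1.4, -0.0, -0.2]
opening: 0.999
t 29.45 pos [ 0.4474 -0.3236  0.1549] x [0.836 0.549 0.001] y [ 0.549 -0.836  0.007] z [ 0.0046 -0.0055 -1.    ] F [ 1.4 -0.  -0.2] op 0.999
shift cm [ 18.07 -22.26   0.22]
```

View pics/w27.png

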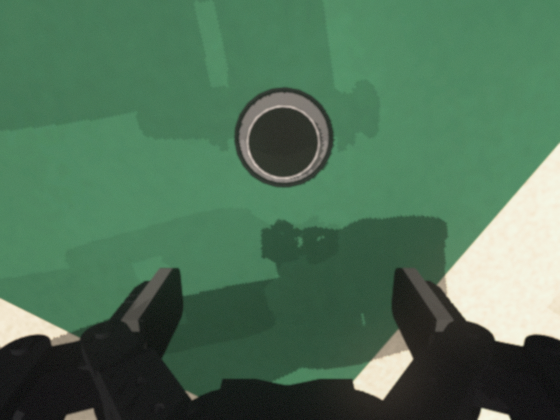

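```bash
python3 -m crank '[[-1,2.2,-2.7,0,0,0,0],[-1,2.2,-2.7,0,0,0,0],[-1,2.2,-2.8,0,0,0,0],[-1,2.2,-2.8,0,0,0,0],[-1,2.3,-2.8,0,0,0,0]]';python3 -m crank '[[-1,2.3,-2.8,0,0,0,0],[-1,2.3,-2.8,0,0,0,0],[-1,2.3,-2.8,0,0,0,0],[-1,0,0,0,0,0,0],[-1,0,0,0,0,0,0]]'; python3 -m crank '[[-1,0,0,0,0,0,0]]'; python3 - <<'E'
from h import *
s=st(); c=read_camera("wrist"); save(c,"w28"); p=proj(c,(.518,-.0095,.018))[0].astype(int); print(p); darktop(c,p,.018)
E
```

```text
time: 30.0
eef_pos: [0.4632, -0.1426, 0.1495]
tcp_rot: [0.958, 0.287, -0.001, -0.001]
contact_force: [0.6, -1.0, -0.8]
opening: 0.998
time: 30.5
eef_pos: [0.4746, -0.0356, 0.1498]
tcp_rot: [0.957, 0.289, -0.001, -0.0]
contact_force: [0.1, 0.0, -0.3]
opening: 1.004
time: 30.6
eef_pos: [0.4749, -0.0371, 0.1502]
tcp_rot: [0.958, 0.287, -0.001, -0.0]
contact_force: [-0.2, -0.6, -0.7]
opening: 1.001
t 30.6 pos [ 0.4749 -0.0371  0.1502] x [ 0.835  0.55  -0.001] y [ 0.55  -0.835 -0.001] z [-1.2e-03  1.0e-04 -1.0e+00] F [-0.2 -0.6 -0.7] op 1.001
[286 128]
ell [286.1 128.1] [90.  91.2] world [ 0.5183 -0.0092  0.018 ] tool mm [ 51.8   0.3 132.3]
```

View pics/w28.png

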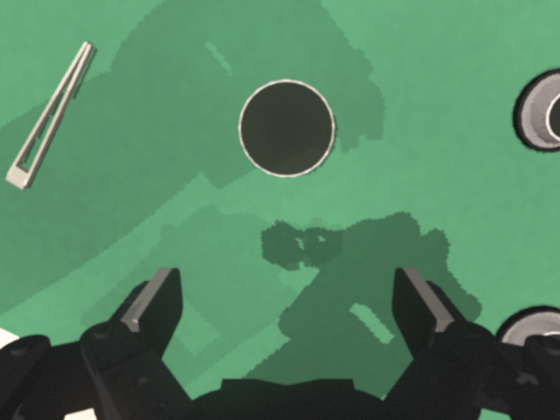

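```bash
python3 -m crank '[[-1,2,-0.1,2,0,0,0],[-1,2,-0.05,2,0,0,0],[-1,1,0,2,0,0,0],[-1,0,0,2,0,0,0],[-1,0,0,2.2,0,0,0]]';python3 -m crank '[[-1,0,0,0,0,0,0],[-1,0,0,0,0,0,0],[-1,0,0,0,0,0,0]]'; python3 - <<'E'
from h import *
st(); c=read_camera("wrist"); save(c,"w29")
E
```

```text
time: 31.15
eef_pos: [0.5166, -0.0092, 0.0481]
tcp_rot: [0.958, 0.287, 0.0, 0.0]
contact_force: [-0.1, 0.3, -0.0]
opening: 0.999
time: 31.45
eef_pos: [0.517, -0.0088, 0.0501]
tcp_rot: [0.958, 0.287, 0.001, 0.001]
contact_force: [0.7, 0.7, 0.6]
opening: 1.003
t 31.45 pos [ 0.517  -0.0088  0.0501] x [0.835 0.55  0.002] y [ 0.55  -0.835  0.002] z [ 2.2e-03 -4.0e-04 -1.0e+00] F [0.7 0.7 0.6] op 1.003
```

View pics/w29.png

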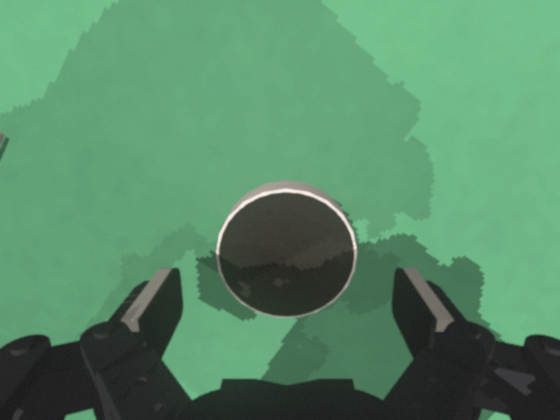

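Centred (die column 287, jaw gap centre 287). Down and grip.

```bash
python3 -m crank '[[-1,0,0,1,0,0,0],[-1,0,0,1,0,0,0],[-1,0,0,0.8,0,0,0],[-1,0,0,0.4,0,0,0],[-1,0,0,0,0,0,0]]';python3 -m crank '[[-0.8,0,0,0,0,0,0],[-0.6,0,0,0,0,0,0],[-0.4,0,0,0,0,0,0],[-0.3,0,0,0,0,0,0],[-0.3,0,0,0,0,0,0]]' 50;python3 - <<'E'
from h import *
st(); c=read_camera("wrist"); save(c,"w30")
c=read_camera("scene"); cv2.imwrite("pics/s30.png",cv2.resize(c["color"][120:270,200:400,::-1],None,fx=4,fy=4,interpolation=cv2.INTER_CUBIC))
E
```

```text
time: 32.0
eef_pos: [0.5152, -0.0079, 0.0156]
tcp_rot: [0.958, 0.287, -0.001, -0.001]
contact_force: [-0.6, 1.1, 0.7]
opening: 0.999
time: 32.5
eef_pos: [0.5168, -0.0084, 0.018]
tcp_rot: [0.958, 0.288, 0.001, 0.001]
contact_force: [-2.0, -0.5, 5.2]
opening: 0.772
t 32.5 pos [ 0.5168 -0.0084  0.018 ] x [0.835 0.551 0.001] y [ 0.551 -0.835  0.001] z [ 1.5e-03 -6.0e-04 -1.0e+00] F [-2.  -0.5  5.2] op 0.772
```

View pics/s30.png

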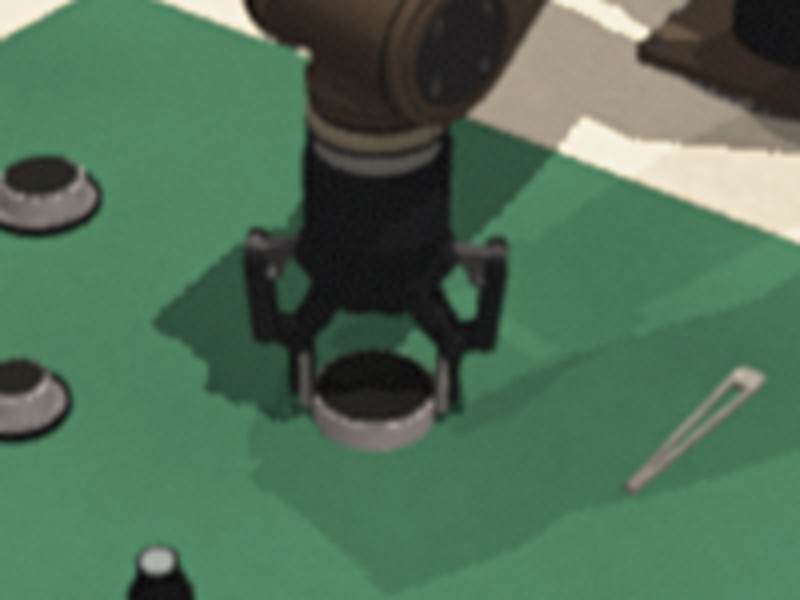

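View pics/w30.png

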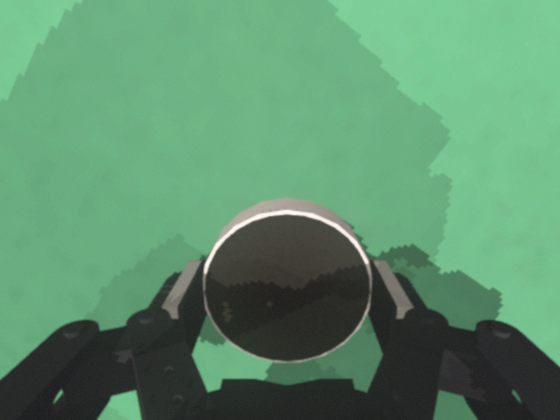

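```bash
python3 -m crank '[[-0.3,0,0,-0.2,0,0,0],[-0.3,0,0,-0.4,0,0,0],[-0.3,0,0,-1,0,0,0],[-0.3,0,0,-2,0,0,0],[-0.3,0,0,-3,0,0,0]]';python3 -m crank '[[-0.3,0,0,-3,0,0,0],[-0.3,3.1,-1.5,-2,0,0,0],[-0.3,3.2,-1.5,0,0,0,0],[-0.3,3.2,-1.5,0,0,0,0],[-0.3,3.2,-1.5,0,0,0,0]]';python3 -m crank '[[-0.3,3.2,-1.6,0,0,0,0],[-0.3,0,0,0,0,0,0],[-0.3,0,0,0,0,0,0],[-0.3,0,0,0,0,0,0]]'; python3 - <<'E'
from h import *
s=st(); c=read_camera("wrist"); save(c,"w31"); p=proj(c,(.666,.18,.008))[0].astype(int); print(p); dish(c,p)
r=R.from_quat(s["tcp_rot"]); f=lambda p,z: (r.inv().apply(onplane(c,p,z)-s["eef_pos"])*1000).round(1)
E
```

```text
time: 33.1
eef_pos: [0.5142, -0.0077, 0.082]
tcp_rot: [0.958, 0.287, -0.002, -0.001]
contact_force: [1.4, 0.2, -2.9]
opening: 0.77
time: 33.6
eef_pos: [0.5895, 0.1132, 0.1336]
tcp_rot: [0.958, 0.287, 0.0, 0.0]
contact_force: [0.6, -0.4, -2.9]
opening: 0.773
time: 34.0
eef_pos: [0.6061, 0.1423, 0.1326]
tcp_rot: [0.958, 0.287, -0.001, -0.0]
contact_force: [0.5, 0.1, -1.8]
opening: 0.767
t 34.0 pos [0.6061 0.1423 0.1326] x [ 0.835  0.55  -0.001] y [ 0.55  -0.835 -0.   ] z [-1.3e-03 -4.0e-04 -1.0e+00] F [ 0.5  0.1 -1.8] op 0.767
[287  99]
dish [0.6669 0.1789] 0.0444 0.0011 tool mm [ 71.1   2.6 124.6]
```

View pics/w31.png

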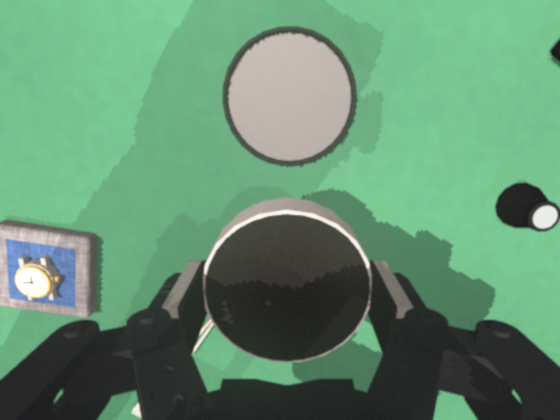

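```bash
python3 -m crank '[[-0.3,2.5,0,1,0,0,0],[-0.3,2.5,-0.05,2,0,0,0],[-0.3,2.15,0,2,0,0,0],[-0.3,0,0,2,0,0,0],[-0.3,0,0,1.2,0,0,0]]';python3 -m crank '[[-0.3,0,0,0,0,0,0],[-0.3,0,0,0,0,0,0],[-0.3,0,0,0,0,0,0]]'; python3 - <<'E'
from h import *
s=st(); c=read_camera("wrist"); save(c,"w32");r=R.from_quat(s["tcp_rot"]); f=lambda p,z: (r.inv().apply(onplane(c,p,z)-s["eef_pos"])*1000).round(1)
z=s["eef_pos"][2]
print("die far/near",f((288,211),z),f((288,361),z))
m=blob(c,(288,280)); 
rows=np.nonzero(m[:,288])[0]; print("far rim row",rows.min(),f((288,rows.min()),.008))
for row in (215,225,235):
    x=np.nonzero(m[row])[0]; print(row,x.min(),x.max())
c=read_camera("scene"); cv2.imwrite("pics/s32.png",cv2.resize(c["color"][200:350,220:420,::-1],None,fx=4,fy=4,interpolation=cv2.INTER_CUBIC))
E
```

```text
time: 34.55
eef_pos: [0.6652, 0.1816, 0.0487]
tcp_rot: [0.958, 0.287, -0.002, -0.0]
contact_force: [-1.3, 0.1, -2.3]
opening: 0.771
time: 34.85
eef_pos: [0.6671, 0.1823, 0.0526]
tcp_rot: [0.958, 0.287, 0.001, 0.0]
contact_force: [0.8, -0.4, -1.7]
opening: 0.772
t 34.85 pos [0.6671 0.1823 0.0526] x [0.835 0.55  0.002] y [ 0.55  -0.835  0.001] z [ 2.5e-03  3.0e-04 -1.0e+00] F [ 0.8 -0.4 -1.7] op 0.772
die far/near [33.1  1.8  0.1] [-33.    1.8  -0.1]
far rim row 162 [43.3  1.9 44.7]
215 209 371
225 205 374
235 204 375
```

View pics/w32.png

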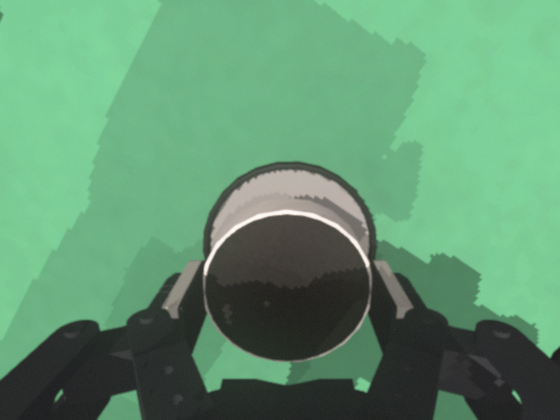

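View pics/s32.png

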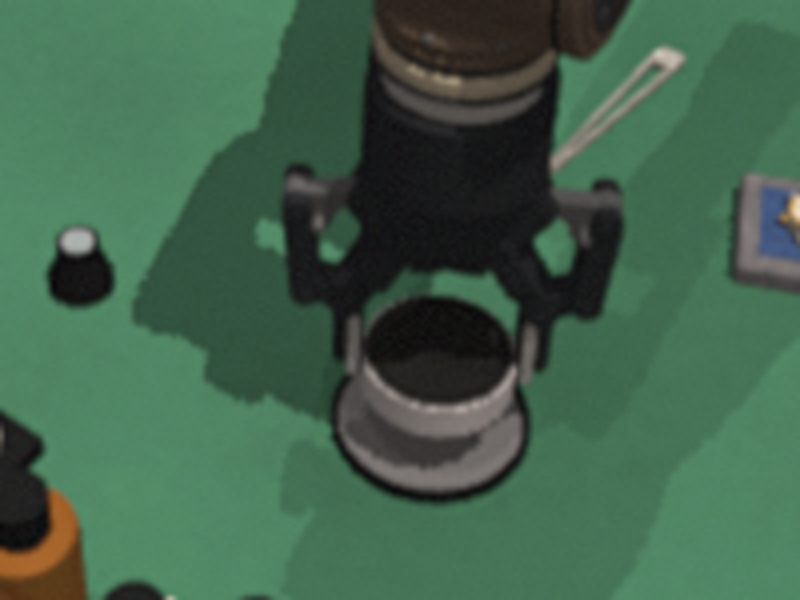

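```bash
python3 -m crank '[[-0.3,-0.1,0.08,1,0,0,0],[-0.3,0,0,0.8,0,0,0],[-0.3,0,0,0.4,0,0,0],[-0.3,0,0,0.3,0,0,0],[-0.3,0,0,0,0,0,0]]';python3 -m crank '[[-0.3,0,0,0,0,0,0],[-0.3,0,0,0.2,0,0,0],[-0.3,0,0,0,0,0,0]]';python3 -m crank '[[-0.3,0,0,0.1,0,0,0],[-0.3,0,0,0,0,0,0]]'
```

```text
time: 35.45
eef_pos: [0.6653, 0.1814, 0.0247]
tcp_rot: [0.958, 0.287, -0.001, -0.0]
contact_force: [-0.1, 0.1, -1.3]
opening: 0.775
time: 35.75
eef_pos: [0.666, 0.1815, 0.0238]
tcp_rot: [0.958, 0.287, 0.0, -0.0]
contact_force: [0.6, -0.8, -2.4]
opening: 0.767
time: 35.95
eef_pos: [0.6659, 0.1814, 0.0228]
tcp_rot: [0.958, 0.287, -0.0, 0.0]
contact_force: [-0.9, -0.2, -1.6]
opening: 0.774
```

```bash
python3 -m crank '[[-0.3,0,0,0.05,0,0,0],[-0.3,0,0,0,0,0,0]]';python3 -m crank '[[-0.3,0,0,0.05,0,0,0],[-0.3,0,0,0,0,0,0]]'
```

```text
time: 36.15
eef_pos: [0.6659, 0.1814, 0.0223]
tcp_rot: [0.958, 0.287, -0.0, -0.0]
contact_force: [0.4, 0.3, -2.3]
opening: 0.767
time: 36.35
eef_pos: [0.666, 0.1815, 0.0221]
tcp_rot: [0.958, 0.287, 0.0, 0.0]
contact_force: [-0.7, 0.3, -1.3]
opening: 0.771
```

```bash
python3 -m crank '[[-0.3,0,0,0.05,0,0,0],[-0.3,0,0,0,0,0,0]]';python3 -m crank '[[-0.3,0,0,0.03,0,0,0],[-0.3,0,0,0,0,0,0]]'; python3 - <<'E'
from h import *
c=read_camera("scene"); cv2.imwrite("pics/s33.png",cv2.resize(c["color"][200:350,220:420,::-1],None,fx=4,fy=4,interpolation=cv2.INTER_CUBIC))
c=read_camera("wrist"); save(c,"w33")
E
```

```text
time: 36.55
eef_pos: [0.666, 0.1815, 0.0221]
tcp_rot: [0.958, 0.287, -0.0, 0.0]
contact_force: [-2.6, -0.2, 3.7]
opening: 0.769
time: 36.75
eef_pos: [0.666, 0.1815, 0.0221]
tcp_rot: [0.958, 0.287, -0.0, 0.0]
contact_force: [-4.5, -0.5, 4.8]
opening: 0.767
```

View pics/s33.png

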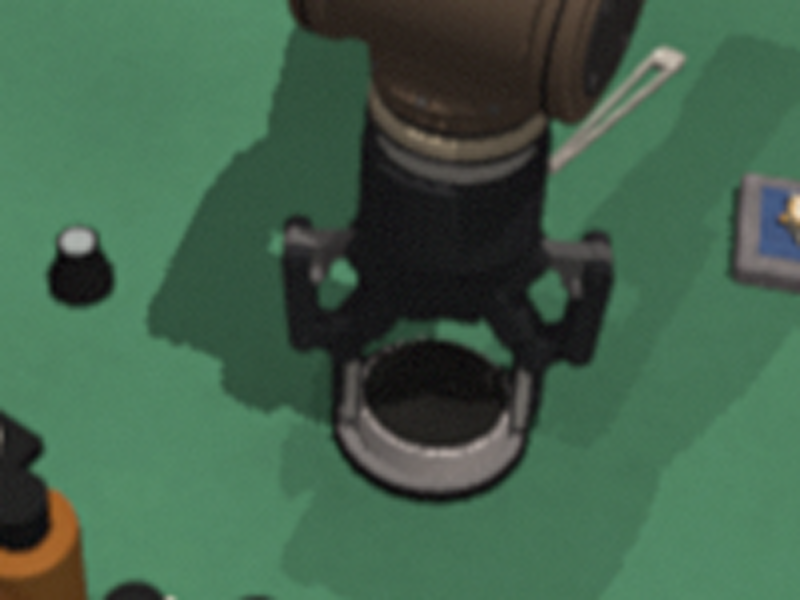

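View pics/w33.png

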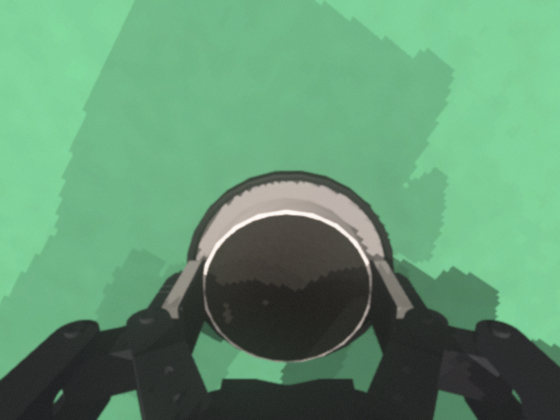

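Seated. Release and retreat.

```bash
python3 -m crank '[[-0.6,0,0,0,0,0,0],[-0.8,0,0,0,0,0,0],[-1,0,0,0,0,0,0],[-1,0,0,-0.3,0,0,0],[-1,0,0,-1,0,0,0]]';python3 -m crank '[[-1,0,0,-2,0,0,0],[-1,0,0,-4,0,0,0],[-1,0,0,-4,0,0,0],[-1,-3,0,-2,0,0,0],[-1,-3,0,0,0,0,0]]'; python3 -m crank '[[-1,-2,3,-2,0,0,0],[-1,-3,4,-2,0,0,0],[-1,-3,4,0,0,0,0],[-1,-3,4,0,0,0,0],[-1,-3,4,0,0,0,0]]'; python3 -m crank '[[-1,-3,4,0,0,0,0],[-1,-3,4,0,0,0,0],[-1,0,0,0,0,0,0],[-1,0,0,0,0,0,0],[-1,0,0,0,0,0,0]]'; python3 - <<'E'
from h import *
st()
for n in ("top","scene"):
    c=read_camera(n); save(c,n+"_end")
    if n=="top": cv2.imwrite("pics/topz.png",cv2.resize(c["color"][140:320,120:440,::-1],None,fx=2.5,fy=2.5,interpolation=cv2.INTER_CUBIC))
E
```

```text
time: 37.35
eef_pos: [0.665, 0.1813, 0.033]
tcp_rot: [0.958, 0.287, -0.001, -0.0]
contact_force: [0.1, -0.1, -1.0]
opening: 0.998
time: 37.85
eef_pos: [0.6187, 0.1486, 0.1606]
tcp_rot: [0.958, 0.288, 0.006, 0.001]
contact_force: [0.2, -0.6, -0.4]
opening: 1.0
time: 38.35
eef_pos: [0.6038, -0.0856, 0.1943]
tcp_rot: [0.958, 0.288, 0.001, 0.001]
contact_force: [1.1, -0.0, -0.6]
opening: 0.996
time: 38.85
eef_pos: [0.5978, -0.1825, 0.1929]
tcp_rot: [0.958, 0.288, 0.0, -0.0]
contact_force: [-0.3, -0.0, -0.5]
opening: 1.0
t 38.85 pos [ 0.5978 -0.1825  0.1929] x [0.834 0.551 0.   ] y [ 0.551 -0.834 -0.   ] z [ 3.e-04  3.e-04 -1.e+00] F [-0.3 -0.  -0.5] op 1.0
```

View pics/topz.png

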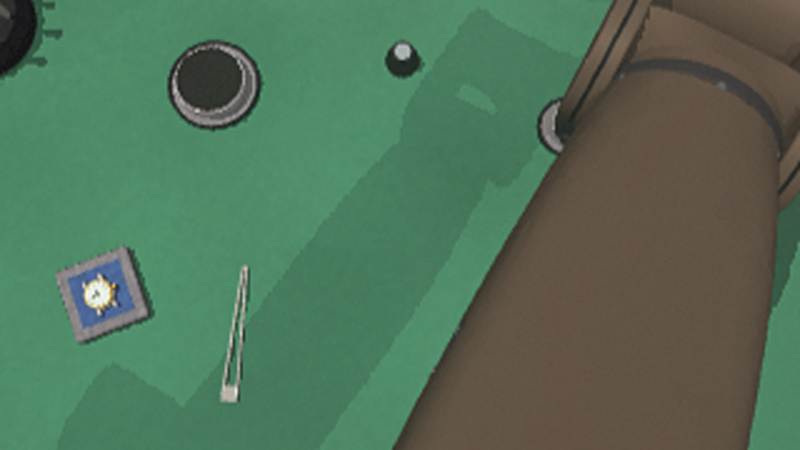

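View pics/scene_end.png

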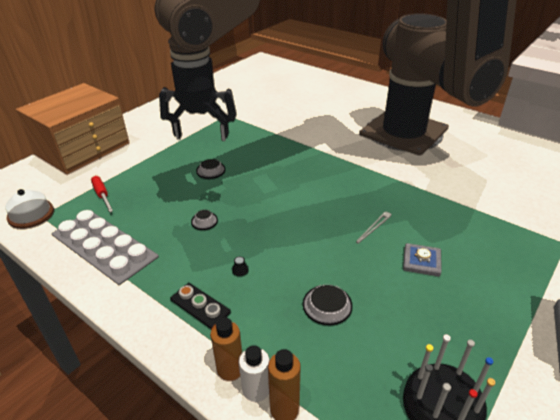

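```bash
python3 - <<'E'
from plant import *
print(sign_off())
E
```

```text
the job is handed in; nothing more can be done
None
```

The watch is dial up in the middle of the cushion, and each die lies in the dish for its size. I took them in pile order (watch, small, medium, large) and handed the job in at about 39 s of the 120 s.

- **Setting down:** I lowered each piece until the wrist force showed it touching, then let go. The watch, the medium die and the large die touched down at about 5 N. The small die was pressed harder before release, up to 18 N with a 10 N sideways push, because I came down about 1 mm too far.
- **Watch position:** after release the wrist camera put it about 1.5 mm from the middle of the blue field, level and dial up.
- **Dies:** the final scene picture shows all three lying flat inside their rims, and the wrist views agreed at placement. I read the small die as about 2 mm off centre and the medium one as about 1.5 mm. The dies have 8 mm of play all round.
- **Bystanders:** the loupe and tweezers look unmoved in the last top and scene pictures. I judged this by eye and did not measure them again.
- **Disagreements:** the cameras differed by up to about 6 mm on the dish positions, so I went by close wrist views. The arm hid the medium dish and part of the small one in the last top picture, so those two rest on the final scene picture and the wrist pictures taken just after each release.

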